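# Load the ice packs into the fishing cool box through its sprung hatch and lock it

## Robot

A 6-joint arm with a two-finger parallel gripper is mounted at the origin on the work surface. World frame = base frame: x ahead of the robot, y to its left, z up, the work surface at z = 0. Lengths are in m, angles in degrees, forces in N, time in s.
With the tool pointing down it reaches from about 0.4 to 0.825 m from the base axis. Payload 7 kg.
Tool frame: the origin (TCP) lies on the mounting face of the last link; the fingertips stand 178 mm ahead of it and the grasp point (between the pads) lies 159 mm ahead of it; z points along the fingers, y is the direction in which the jaws open and shut (so a half turn about z gives the same grasp; the last joint's range is limited). The gripper opens to 88 mm and grips with 3 to 60 N. Pads are 19 mm wide; open, the fingers measure 130 mm over their backs; the gripper's body (78 mm by 193 mm) begins 47 mm behind the grasp point.
Start: joints at [87.554, 20.546, 0.682, 0, -70.136, -16.507], TCP at [0.219, 0.638, 0.405] pointing down, gripper open.
Joint ranges: [-176.03, 176.03], [-82.01, 121.73], [-58.28, 71.71], [-173.87, 95.51], [-174.79, -0.11], [-173.66, 173.66]. Speed limits (degrees/s): [136.94, 136.94, 172.46, 180, 180, 180].

## Interface

Orientations are given as [roll, pitch, yaw] about the fixed x, y, z axes, in that order (R = Rz(yaw) Ry(pitch) Rx(roll)).
In Python, from plant import r gives the robot as it stands. The module is installed in compiled form; this text tells all that it offers.
- The arm moves only by the tool carry_out, never from a script. Its argument "plan" is a list of rows, each a list of 3 entries, a list of its own where there are three numbers: the shift along the tool's x, y, z in m, then the turn, a rotation vector about the tool's x, y, z in degrees, then the closure in counts, from 0 (fully open) to 255 (shut). In form: [[[x, y, z], [ax, ay, az], hand], ...]. A call has 1 to 12 rows; each row shifts and turns the commanded pose from where the row before left it, along the tool's axes as they then stand; what a row does not reach is not made up. A row lasts 1/12 s, in which the tool goes at most 41.7 mm and 7.16 degrees, less where a joint would pass 70% of its speed; a pose out of reach is approached as far as the arm can. A call is refused whole if a number of a shift passes 0.0417 or a number of a turn 7.16, either way. A call with a gripper value outside its range is refused whole. The fingers move at their own pace and stop on an object; "grip_force" is the grip in N (left out, the last holds). Time passes only in rows, so rows that do not move let the fingers close. It gives the time, the measured TCP pose, the force and the opening at its end, in the units of the state.
- r.get_state(): the state, without advancing time (a new reading comes with each control period).
- r.capture(name): name is "side" or "top" or "wrist"; returns the picture (420x560x3 uint8, red, green, blue); there is no depth.
- r.get_calibration(name): a dict with "K" (3x3 intrinsics, pixels), "rvec" (rotation vector, rad) and "tvec" (3), from world to camera coordinates, as OpenCV has them. Camera axes: x right, y down, z forward; pixel columns grow to the right and rows downward; lengths in m; the calibration is good to about 2 mm. A picture is of the moment at which its call begins: read the wrist's pose just before it. get_calibration takes no time and is no camera call; for the wrist camera it gives the pose at the moment of the call.
- r.close_job(): hands the job in, once; it reports no verdict.
The state is a dict: "time_s": time; "joints": joint angles; "qd": joint speeds; "joint_torque": joint torques, N m; "tcp_pos": TCP position; "eef_rot": TCP orientation; "contact_force": force on the tool from outside, world axes, zero at the start; "moment": the same for the moment, N m; "gripper_width": finger opening in m.
Only numpy, scipy, OpenCV 4.12 (cv2) and the standard library are available. Lean on these libraries where they do the work, as an engineer would, in place of code of your own. Each camera call takes 0.05 s, during which the arm holds its last target. There are 200 camera calls.

## Task

Put every freezer pack that is on the bench or on the lid into the cool box through the sprung hatch in its lid: first swing the yellow keeper fully aside, draw the red bolt fully back, then push each pack down past the flap against its spring, far enough in to drop inside when let go. When all packs are in and the flap has sprung shut, push the bolt fully home again and swing the keeper back behind it; leave the flask, the lure case and the mug where they stand.

Things in the scene. Friction and masses are not known exactly. Their poses are not given: they have to be found in the camera images.
- coolbox: the fixed cool box, white with a blue lid, 300 (its x) x 360 (its y) x 225 high, mm; walls 12, floor 15, lid 12 thick. Origin: centre of its underside. Its x axis points away from the robot, from the keeper towards the hatch hinge; z up. It does not move
- hatch (a point): centre of the hatch opening, level with the top of the lid; axes as the cool box's. The opening is 115 mm along x and 180 mm along y (the gap past the flap reaches through the 12 mm lid). Below it the box is hollow to the floor, 210 mm down
- flap (a joint): grey hatch flap, 112 x 176 x 6 mm, its top 3 mm below the lid's. Hinged along the opening's far edge (57 mm to +x of point hatch); its near edge (yellow stripe) swings down into the box. 0 rad = shut, stop at 1.45. A spring shuts it: 0.45 N m shut, 0.56 at 1.45 rad (8 N at mid-flap to start it, 15 N nearer the hinge). Held shut by the bolt when home; a pack laid on it does not open it
- flap_edge (a point): middle of the flap's near, free edge, on its top face; it moves with the flap
- bolt (a joint): the bolt: 0 m = home (tongue 14 mm under the flap), 0.035 = fully drawn, towards the box's -x; stays where left (about 2 N friction). It can only be drawn while the keeper is swung aside, and only goes home with the flap shut
- bolt_grip (a point): middle of the bolt's red knob, 16 (box x) x 26 (box y) x 30 high mm, 19 mm above the lid's top; moves with the bolt (77.5 mm to the -x side of point hatch when home)
- keeper (a joint): the yellow keeper, a bar 65 long x 16 wide mm, 1.5 to 9.5 mm above the lid, turning on a vertical pivot. 0 rad = shut, pointing to the box's +x with its end close behind the bolt's knob; it grows anticlockwise seen from above, to 1.6 rad, where it points to the box's +y. Stays where left (about 1 N at the peg); it has a stop at each end of its range
- keeper_pivot (a point): the keeper's pivot axis, at the level of the lid's top
- keeper_grip (a point): middle of the yellow upright peg on the keeper, 14 mm in diameter, from 9 to 35 mm above the lid's top, 40 mm from the pivot; moves with the keeper
- pack0_mid (a point): centre of a loose hard freezer pack: light blue block with a white panel, 120 long (its x) x 48 wide (its y) x 30 thick (its z), mm, about 0.25 kg, starting flat on the bench; if absent in this run its pose is None from the start
- pack1_mid (a point): centre of a loose hard freezer pack: light blue block with a white panel, 120 long (its x) x 48 wide (its y) x 30 thick (its z), mm, about 0.25 kg, starting flat on the bench; if absent in this run its pose is None from the start
- pack2_mid (a point): centre of a loose hard freezer pack: light blue block with a white panel, 120 long (its x) x 48 wide (its y) x 30 thick (its z), mm, about 0.25 kg, starting flat on the bench; if absent in this run its pose is None from the start
- pack3_mid (a point): centre of a loose hard freezer pack: light blue block with a white panel, 120 long (its x) x 48 wide (its y) x 30 thick (its z), mm, about 0.25 kg, starting flat on the bench; if absent in this run its pose is None from the start
- pack4_mid (a point): centre of a loose hard freezer pack: light blue block with a white panel, 120 long (its x) x 48 wide (its y) x 30 thick (its z), mm, about 0.25 kg, starting flat on the cool box's lid, beside the hatch on the box's -y side; if absent in this run its pose is None from the start
- flask: bystander: steel flask, diameter 68, 190 mm high, origin under its centre
- lure_case: bystander: flat orange lure case, 100 x 160 x 36 mm, origin under its centre
- mug: bystander: blue mug, diameter 80, 90 mm high, origin under its centre
There are look-alikes about, which are no part of the job. Leave any orange or pink look-alike of the part that bears pack3_mid alone.

How it is judged (in metres and radians):
On the way, in this order (a step that is already met when the one before it is completed fails the run):
1. the keeper is swung aside (value of joint keeper above 1 rad), for 0.2 s.
2. the bolt is drawn (value of joint bolt above 0.028 m), for 0.2 s.
3. every pack present is inside the box (x of pack0_mid in the frame of hatch between -0.17 and 0.115 m and y of pack0_mid in the frame of hatch between -0.175 and 0.175 m and z of pack0_mid in the frame of hatch between -0.23 and -0.045 m and x of pack1_mid in the frame of hatch between -0.17 and 0.115 m and y of pack1_mid in the frame of hatch between -0.175 and 0.175 m and z of pack1_mid in the frame of hatch between -0.23 and -0.045 m and x of pack2_mid in the frame of hatch between -0.17 and 0.115 m and y of pack2_mid in the frame of hatch between -0.175 and 0.175 m and z of pack2_mid in the frame of hatch between -0.23 and -0.045 m and x of pack3_mid in the frame of hatch between -0.17 and 0.115 m and y of pack3_mid in the frame of hatch between -0.175 and 0.175 m and z of pack3_mid in the frame of hatch between -0.23 and -0.045 m and x of pack4_mid in the frame of hatch between -0.17 and 0.115 m and y of pack4_mid in the frame of hatch between -0.175 and 0.175 m and z of pack4_mid in the frame of hatch between -0.23 and -0.045 m), for 0.2 s.
4. the flap is shut and the bolt is home again (value of joint flap below 0.05 rad and value of joint bolt below 0.005 m), for 0.2 s.
At the end, for the whole second after the job is handed in: every pack present lies at rest inside the cool box with its centre at least 45 mm below the lid's top, the flap is shut (under 0.05 rad), the bolt is home (within 5 mm) and the keeper is back behind it (under 0.15 rad) (all of step 3 and all of step 4 and linear speed of each of pack0, pack1, pack2, pack3, pack4 below 0.03 m/s and value of joint keeper below 0.15 rad); the robot touches nothing.
It fails at once if the flask is shifted more than 40 mm or tipped (distance of flask from where it was at the start of the episode above 0.04 m or angle between flask's own z axis and vertical above 0.4 rad).
It fails at once if the lure case is shifted more than 40 mm or tipped (distance of lure_case from where it was at the start of the episode above 0.04 m or angle between lure_case's own z axis and vertical above 0.4 rad).
It fails at once if the mug is shifted more than 40 mm or tipped (distance of mug from where it was at the start of the episode above 0.04 m or angle between mug's own z axis and vertical above 0.4 rad).
Of pack0, pack1, pack2, pack3, pack4 only 3 to 5 are there at a start; the rules pass over those that are not, and their reading is None.
At some moment in a run one of pack0, pack1, pack2, pack3 may be knocked a few centimetres aside while the robot is not near it.
Once in a run the grip may slacken for a moment while it holds something.
It also fails if it takes over 210 s, if anything falls off the work surface, if the arm or the gripper's body presses on something with over 40 N, if the wrist force passes 120 N, or if a joint passes its speed limit or range.

## Working session

There is one attempt and no reset: what is moved stays moved. The work goes in short steps, Python scripts to look and compute and a tool call to move; the robot and the scene stay as the last step left them, time stands still between calls to the robot, and variables do not carry over. Pictures are saved under pics/ and viewed, about 12 in all and at most 16, crops included, and the job is handed in when it is done.

Besides the shell and the picture viewer there is one more tool, called by a JSON object that holds its "method" and its "body". carry_out: Moves the arm, as the interface text tells. Its arguments: {"type":"object","properties":{"plan":{"type":"array","items":{"type":"array"}},"grip_force":{"type":"number"}},"required":["plan"]}

```bash
mkdir -p pics; cat > h.py <<'E'
import numpy as np, cv2
from plant import r
def cal(n):
    c=r.get_calibration(n); R=cv2.Rodrigues(np.array(c["rvec"],float))[0]
    return np.array(c["K"],float),R,np.array(c["tvec"],float).ravel()
def snap(n,f):
    c=cal(n); im=r.capture(n); cv2.imwrite(f"pics/{f}.png",im[:,:,::-1]); np.savez(f"pics/{f}.npz",im=im,K=c[0],R=c[1],t=c[2]); return im,c
def load(f):
    d=np.load(f"pics/{f}.npz"); return d["im"],(d["K"],d["R"],d["t"])
def ray(c,u,v,z):
    K,R,t=c; o=-R.T@t; d=R.T@np.linalg.solve(K,[u,v,1.]); return o+d*(z-o[2])/d[2]
def proj(c,p):
    K,R,t=c; q=K@(R@np.array(p,float)+t); return q[:2]/q[2]
E
python3 - <<'E'
from h import *
for n in("side","top","wrist"):
    im,c=snap(n,n+"0"); print(n,(-c[1].T@c[2]).round(3),c[1][2].round(2),c[0][0,0].round())
print(r.get_state())
a=[load(n+"0")[0] for n in("top","side")]
cv2.imwrite("pics/a.png",cv2.resize(np.hstack(a),(800,300))[:,:,::-1])
E
```

```text
side [ 0.145 -1.093  1.244] [ 0.25  0.69 -0.68] 432.0
top [ 0.134 -0.022  2.038] [ 0.22  0.01 -0.98] 531.0
wrist [0.285 0.615 0.384] [-0.24  0.08 -0.97] 364.0
{'time_s': 0.15, 'joints': array([ 8.75538677e+01,  2.05813059e+01,  6.45712043e-01, -1.51324572e-02,
       -7.01368776e+01, -1.65048017e+01]), 'qd': array([ 0.05369702, -0.04010414,  0.2397113 ,  0.08202608,  0.01146199,
        0.01104667]), 'joint_torque': array([-1.75736521e-03, -5.83275819e+01,  2.93290973e+01,  7.00120032e+00,
        8.82213644e-03, -1.04118053e-04]), 'tcp_pos': array([0.21919105, 0.63825998, 0.40394326]), 'eef_rot': array([ 1.79926473e+02, -6.94947970e-03, -1.89560801e+01]), 'contact_force': array([-0.67908438, -0.62569057,  0.41448237]), 'moment': array([-0.02054831, -0.01481432,  0.01318629]), 'gripper_width': 0.08744392301370581}
```

View pics/top0.png

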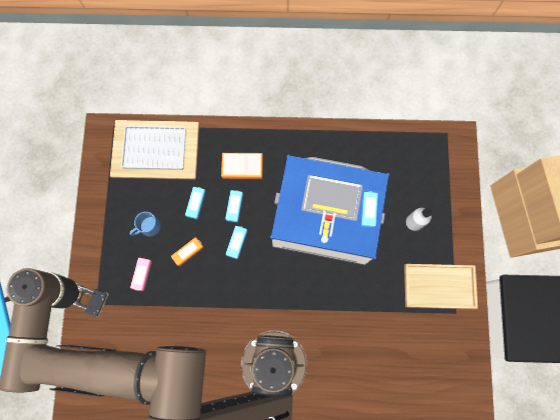

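View pics/side0.png

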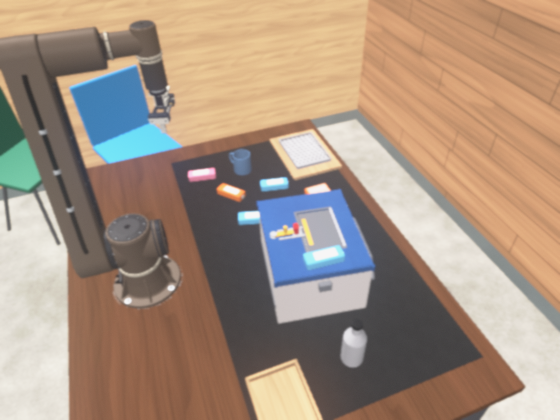

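The top view shows three light-blue packs on the bench at (195,203), (234,206) and (236,242), and one on the lid at (370,209). The orange block (187,251) and the pink block (141,274) are the look-alikes to leave alone. The box, with its yellow keeper and red knob, is near (328,225).

```bash
cat >> h.py <<'E'
def blobs(im,lo,hi,amin=15):
    m=cv2.inRange(cv2.cvtColor(im,cv2.COLOR_RGB2HSV),np.array(lo),np.array(hi))
    cs=cv2.findContours(m,cv2.RETR_EXTERNAL,cv2.CHAIN_APPROX_NONE)[0]
    return [c for c in cs if cv2.contourArea(c)>amin]
def rect(cam,c,z):
    P=np.array([ray(cam,*p,z)[:2] for p in c.reshape(-1,2)])
    (x,y),(w,h),a=cv2.minAreaRect((P*1000).astype(np.float32))
    if w<h: w,h,a=h,w,a+90
    return np.array([x,y,w,h,(a+90)%180-90]).round(1)
E
python3 - <<'E'
from h import *
im,c=load("top0")
print("packs")
for b in blobs(im,(85,90,150),(98,255,255)):
    x=b.reshape(-1,2).mean(0); print(x.round(),cv2.contourArea(b),rect(c,b,.03),rect(c,b,.255))
print("lid")
for b in blobs(im,(105,150,60),(118,255,255),1000): print(b.reshape(-1,2).mean(0),rect(c,b,.225)); print([ray(c,*p[0],.225).round(3) for p in cv2.approxPolyDP(b,6,True)])
print("yellow")
for b in blobs(im,(22,120,120),(34,255,255),4): print(b.reshape(-1,2).mean(0),cv2.contourArea(b),rect(c,b,.225),rect(c,b,.23))
print("red")
for b in blobs(im,(0,170,100),(5,255,255),4): print(b.reshape(-1,2).mean(0),rect(c,b,.255))
print("grey flask/mug/case"); print(ray(c,419,220,.1),ray(c,147,224,.09),ray(c,242,165,.036))
s=im[140:275,260:400]; cv2.imwrite("pics/c1.png",cv2.resize(s,None,fx=4.2,fy=4.2,interpolation=2)[:,:,::-1])
E
```

```text
packs
[  2. 336.] 257.0 [ 79.7 996.6 270.7  29.5   8. ] [ 85.8 882.5 240.4  26.2   8. ]
lid
[330.2688172  206.56182796] [ 552.  -186.2  370.5  308.7   80.4]
[array([ 0.733, -0.032,  0.225]), array([0.435, 0.021, 0.225]), array([ 0.371, -0.341,  0.225]), array([ 0.671, -0.391,  0.225])]
yellow
[325.93939394 228.21212121] 39.5 [ 470.7 -172.7   51.8   13.    -9. ] [ 469.8 -172.3   51.7   13.    -9. ]
[329.73913043 208.43478261] 77.5 [ 541.  -184.4  117.5   11.6   80.3] [ 539.8 -183.9  117.2   11.6   80.3]
red
[328.35294118 217.47058824] [ 501.6 -177.9   19.3   15.1   79.8]
grey flask/mug/case
[ 0.53269053 -0.52806773  0.1       ] [0.49530452 0.48539166 0.09      ] [0.75032836 0.14348285 0.036     ]
```

View pics/c1.png

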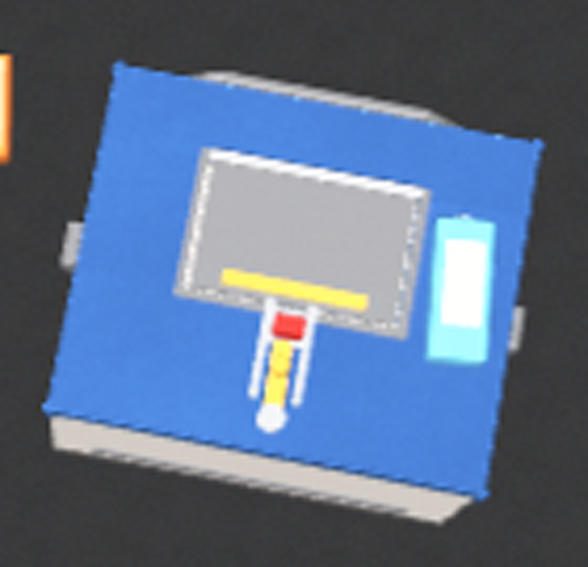

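{"method": "carry_out", "body": {"plan": [[[0,0,-0.039],[0,0,0],0],[[0,0,-0.039],[0,0,0],0],[[0,0,-0.038],[0,0,0],0],[[0.023,0.0295,0],[0,0,0],0],[[0.023,0.0295,0],[0,0,0],0],[[0.023,0.0295,0],[0,0,0],0],[[0.023,0.0295,0],[0,0,0],0],[[0.023,0.0295,0],[0,0,0],0],[[0.023,0.0295,0],[0,0,0],0],[[0.023,0.0295,0],[0,0,0],0],[[0.023,0.0295,0],[0,0,0],0],[[0.023,0.0295,0],[0,0,0],0]]}}

```text
time_s: 1.15
tcp_pos: [0.3288, 0.318, 0.5206]
eef_rot: [-180.0, 0.0, -18.9]
contact_force: [0.7, 0.3, -0.5]
gripper_width: 0.088
```

{"method": "carry_out", "body": {"plan": [[[0.023,0.0295,0],[0,0,0],0],[[0.023,0.0295,0],[0,0,0],0],[[0.023,0.0295,0],[0,0,0],0],[[0.023,0.0295,0],[0,0,0],0],[[0.023,0.0295,0],[0,0,0],0],[[0.023,0.0295,0],[0,0,0],0],[[0.023,0.0295,0],[0,0,0],0],[[0.023,0.0295,0],[0,0,0],0],[[0.023,0.0295,0],[0,0,0],0],[[0.023,0.0295,0],[0,0,0],0],[[0.023,0.0295,0],[0,0,0],0],[[0.023,0.0295,0],[0,0,0],0]]}}

```text
time_s: 2.15
tcp_pos: [0.4748, -0.1064, 0.5207]
eef_rot: [-180.0, -0.0, -19.0]
contact_force: [1.1, 1.3, 0.9]
gripper_width: 0.087
```

{"method": "carry_out", "body": {"plan": [[[0.023,0.0295,0],[0,0,-4.6],0],[[0.023,0.0295,0],[0,0,-4.7],0],[[0,0,0],[0,0,0],0],[[0,0,0],[0,0,0],0],[[0,0,0],[0,0,0],0]]}}

```text
time_s: 2.57
tcp_pos: [0.5019, -0.1743, 0.5201]
eef_rot: [-180.0, 0.1, -9.8]
contact_force: [0.1, 0.4, -0.1]
gripper_width: 0.0876
```

```bash
python3 - <<'E'
from h import *
im,c=snap("wrist","w1"); s=r.get_state(); print(s["tcp_pos"],s["eef_rot"],s["joints"].round(1))
it,ct=load("top0")
for uv in((195,203),(234,206),(236,242),(370,209)): print(cv2.cvtColor(it[uv[1]-6:uv[1]+7,uv[0]-9:uv[0]+10],cv2.COLOR_RGB2HSV)[[0,6,12]][:,[2,5,9,13,16]].tolist())
E
```

```text
[ 0.50172174 -0.17369441  0.52053169] [-1.79990975e+02  2.05277082e-02 -9.69830021e+00] [  2.1   3.6  -6.1  -0.  -80.2  78.2]
[[[120, 4, 59], [91, 56, 255], [30, 1, 255], [0, 0, 254], [100, 134, 221]], [[93, 105, 252], [30, 1, 255], [30, 1, 255], [92, 89, 255], [102, 83, 95]], [[91, 80, 255], [92, 29, 255], [0, 1, 255], [100, 135, 198], [105, 9, 59]]]
[[[120, 13, 61], [91, 53, 255], [30, 1, 255], [100, 3, 255], [101, 125, 173]], [[101, 124, 194], [120, 1, 255], [30, 1, 255], [91, 61, 255], [102, 58, 79]], [[92, 95, 255], [100, 3, 255], [30, 1, 255], [96, 122, 247], [0, 4, 60]]]
[[[120, 4, 59], [93, 99, 254], [30, 1, 255], [30, 1, 255], [93, 94, 255]], [[101, 124, 201], [120, 1, 255], [30, 1, 255], [92, 26, 255], [101, 113, 126]], [[91, 75, 255], [120, 1, 255], [30, 1, 255], [99, 132, 228], [120, 4, 59]]]
[[[96, 115, 252], [105, 2, 255], [30, 1, 255], [0, 0, 254], [103, 144, 236]], [[93, 101, 254], [0, 0, 254], [30, 1, 255], [93, 10, 255], [106, 157, 221]], [[92, 95, 255], [30, 1, 255], [30, 1, 255], [94, 17, 255], [108, 164, 210]]]
```

View pics/w1.png

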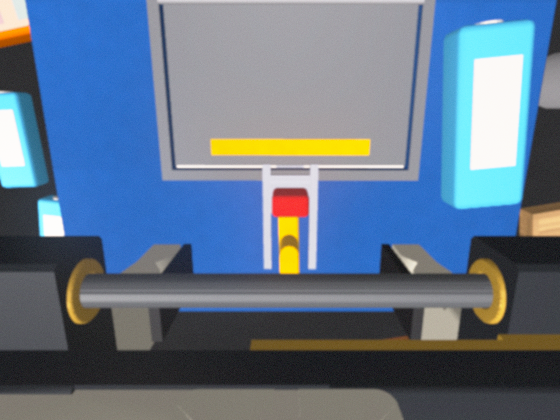

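Wrist view: opening from (175,3) to (415,168), stripe centre (290,147), red knob (290,202), keeper bar (289,240) below it, lid pack (487,115).

```bash
cat >> h.py <<'E'
def packs_top(im,c,rois):
    for (u,v) in rois:
        s=cv2.cvtColor(im,cv2.COLOR_RGB2HSV)[v-24:v+24,u-18:u+18]
        m=(((s[...,2]>150)&((s[...,1]<60)|((s[...,0]<104)&(s[...,0]>86)))).astype(np.uint8))*255
        cs=cv2.findContours(m,cv2.RETR_EXTERNAL,cv2.CHAIN_APPROX_NONE)[0]
        b=max(cs,key=cv2.contourArea)+np.array([u-18,v-24]); z=.255 if u>300 else .03
        print((u,v),cv2.contourArea(b),"x,y,L,W,yaw",rect(c,b,z))
def rel(tip,yaw=None):
    "tool-axis shift that brings the grasp point to tip"
    from scipy.spatial.transform import Rotation as Ro
    s=r.get_state(); R=Ro.from_euler("xyz",s["eef_rot"],degrees=True).as_matrix()
    g=s["tcp_pos"]+R@[0,0,.159]; print("grasp",g.round(4),"rot",s["eef_rot"].round(1),"toolshift",(R.T@(np.array(tip)-g)).round(4))
E
python3 - <<'E'
from h import *
im,c=load("w1"); R=cv2.Rodrigues
print("cam",(-c[1].T@c[2]).round(3))
q={k:ray(c,*p,z) for k,p,z in [("nl",(176,168),.225),("nr",(413,168),.225),("fl",(160,3),.225),("stripe",(290,147),.222),("edge",(290,165),.222)]}
for k in q: print(k,q[k].round(4))
d=q["nl"]-q["nr"]; print("yaw",np.degrees(np.arctan2(d[1],d[0]))-90,np.linalg.norm(d))
for b in blobs(im,(0,170,60),(8,255,255),30)+blobs(im,(22,150,80),(34,255,255),100):
    x,y,w,h=cv2.boundingRect(b); print("bb",x,y,w,h, [ray(c,x+w/2,yy,zz).round(4)[:2].tolist() for yy,zz in((y,.259),(y+h,.259))])
for b in blobs(im,(85,80,100),(104,255,255),3000): print("pack",b.reshape(-1,2).mean(0),rect(c,b,.255))
print("mid near edge", ((q["nl"]+q["nr"])/2).round(4))
it,ct=load("top0"); packs_top(it,ct,[(195,203),(234,206),(236,242),(370,209)])
s=im[160:300,220:360]; cv2.imwrite("pics/c2.png",cv2.resize(s,None,fx=4,fy=4,interpolation=2)[:,:,::-1])
E
```

```text
cam [ 0.571 -0.187  0.501]
nl [ 0.5427 -0.097   0.225 ]
nr [ 0.5119 -0.2751  0.225 ]
fl [ 0.6546 -0.1143  0.225 ]
stripe [ 0.5432 -0.1853  0.222 ]
edge [ 0.5297 -0.183   0.222 ]
yaw -9.817530749195825 0.18075833442519307
bb 273 195 35 22 [[0.5148, -0.1804], [0.4994, -0.1778]]
bb 280 246 18 28 [[0.4785, -0.1732], [0.4572, -0.1696]]
bb 279 217 19 25 [[0.4996, -0.1765], [0.4815, -0.1734]]
bb 211 139 159 16 [[0.5519, -0.1867], [0.5416, -0.185]]
pack [486.59921415 112.95088409] [ 541.4 -314.6  118.5   56.9   -4.1]
mid near edge [ 0.5273 -0.1861  0.225 ]
(195, 203) 364.5 x,y,L,W,yaw [598.  322.1 123.9  51.1 -12.5]
(234, 206) 355.0 x,y,L,W,yaw [587.3 170.2 122.5  49.9  -7.8]
(236, 242) 374.0 x,y,L,W,yaw [446.3 155.  121.8  50.  -16.1]
(370, 209) 466.5 x,y,L,W,yaw [ 537.  -318.2  124.8   50.7   -4.4]
```

View pics/c2.png

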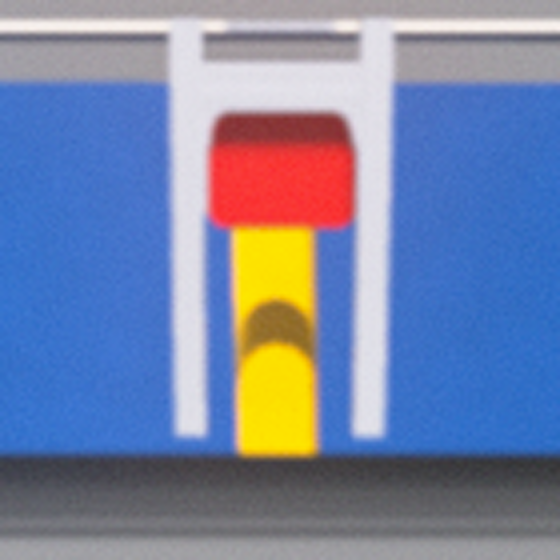

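{"method": "carry_out", "body": {"plan": [[[-0.0297,0.0054,0],[0,0,0],0],[[0,0,0.035],[0,0,0],0],[[0,0,0.035],[0,0,0],0],[[0,0,0.0345],[0,0,0],0],[[0,0,0],[0,0,0],255],[[0,0,0],[0,0,0],255],[[0,0,0],[0,0,0],255],[[0,0,0],[0,0,0],255],[[0,0,0],[0,0,0],255],[[0,0,0],[0,0,0],255]], "grip_force": 12}}

```text
time_s: 3.45
tcp_pos: [0.4722, -0.1743, 0.4176]
eef_rot: [-180.0, -0.1, -9.6]
contact_force: [-0.2, 0.7, 0.5]
gripper_width: 0.0533
```

```bash
python3 - <<'E'
from h import *
im,c=snap("wrist","w2"); s=r.get_state(); print(s["tcp_pos"],s["contact_force"],s["gripper_width"])
E
```

```text
[ 0.47202087 -0.17438901  0.41724214] [-0.4132442   0.18844694 -0.92269387] 0.049290935168573184
```

View pics/w2.png

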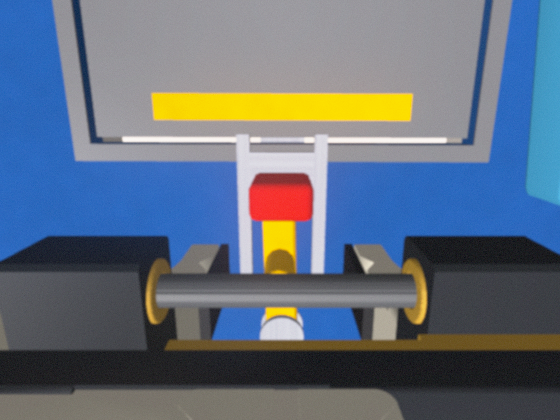

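Wrist view: the fingers straddle the peg (280,265) symmetrically and are still closing.

{"method": "carry_out", "body": {"plan": [[[0,0,0],[0,0,0],255],[[0,0,0],[0,0,0],255],[[0,0,0],[0,0,0],255],[[0,0,0],[0,0,0],255],[[0,0,0],[0,0,0],255],[[0,0,0],[0,0,0],255],[[0,0,0],[0,0,0],255],[[0,0,0],[0,0,0],255]]}}

```text
time_s: 4.17
tcp_pos: [0.4722, -0.1731, 0.416]
eef_rot: [-179.8, -0.0, -9.6]
contact_force: [0.0, 10.3, 2.2]
gripper_width: 0.0135
```

{"method": "carry_out", "body": {"plan": [[[-0.0014,-0.0104,0],[0,0,0],255],[[-0.004,-0.0096,0],[0,0,0],255],[[-0.0063,-0.0083,0],[0,0,0],255],[[-0.0083,-0.0063,0],[0,0,0],255],[[-0.0096,-0.004,0],[0,0,0],255],[[-0.0104,-0.0014,0],[0,0,0],255],[[0,0,0],[0,0,0],255],[[0,0,0],[0,0,0],255]]}}

```text
time_s: 4.83
tcp_pos: [0.4388, -0.1269, 0.4166]
eef_rot: [-179.8, -0.1, -9.6]
contact_force: [2.1, 8.6, 2.9]
gripper_width: 0.0135
```

```bash
python3 - <<'E'
from h import *
im,c=snap("wrist","w3"); s=r.get_state(); print(s["tcp_pos"],s["contact_force"],s["gripper_width"])
E
```

```text
[ 0.43890963 -0.12692371  0.41663955] [2.38519215 8.57135052 3.07375227] 0.013349862781979135
```

View pics/w3.png

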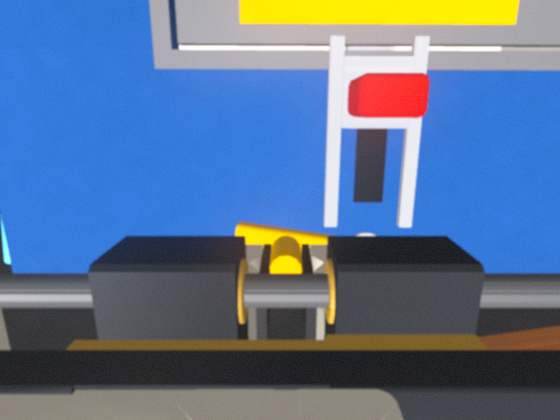

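Keeper bar now lies along +y (from (335,238) to (237,230)); the knob at (390,95) is free.

{"method": "carry_out", "body": {"plan": [[[0,0,0],[0,0,0],110],[[0,0,0],[0,0,0],110],[[0,0,0],[0,0,0],110],[[0,0,0],[0,0,0],110],[[0,0,-0.025],[0,0,0],110],[[0,0,-0.025],[0,0,0],110],[[0.0252,0.0131,0],[0,0,0],110],[[0.0252,0.0131,0],[0,0,0],110],[[0.0252,0.0131,0],[0,0,0],110],[[0,0,0],[0,0,0],110],[[0,0,0.025],[0,0,0],110],[[0,0,0.024],[0,0,0],110]], "grip_force": 30}}

```text
time_s: 5.88
tcp_pos: [0.5073, -0.1802, 0.4168]
eef_rot: [-180.0, -0.1, -9.7]
contact_force: [0.9, 0.4, -1.3]
gripper_width: 0.0498
```

{"method": "carry_out", "body": {"plan": [[[0,0,0],[0,0,0],255],[[0,0,0],[0,0,0],255],[[0,0,0],[0,0,0],255],[[0,0,0],[0,0,0],255],[[0,0,0],[0,0,0],255],[[0,0,0],[0,0,0],255],[[-0.009,0,0],[0,0,0],255],[[-0.009,0,0],[0,0,0],255],[[-0.009,0,0],[0,0,0],255],[[-0.0095,0,0],[0,0,0],255],[[0,0,0],[0,0,0],255],[[0,0,0],[0,0,0],255]]}}

```text
time_s: 6.88
tcp_pos: [0.472, -0.1727, 0.419]
eef_rot: [-179.9, -0.4, -9.6]
contact_force: [5.3, 5.7, -1.3]
gripper_width: 0.0257
```

```bash
python3 - <<'E'
from h import *
im,c=snap("wrist","w4"); s=r.get_state(); print(s["tcp_pos"],s["contact_force"],s["gripper_width"])
E
```

```text
[ 0.47211763 -0.17263553  0.41896817] [4.78008838 4.47004842 0.04256328] 0.025799298882031002
```

View pics/w4.png

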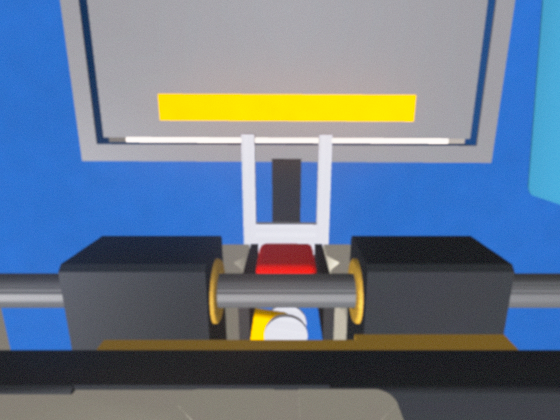

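Wrist view: the knob (285,260) is back at the end of its slot and the keeper is out of the way, so the bolt is fully drawn (35.8 mm of travel, 5 N at the stop). Next is the lid pack.

{"method": "carry_out", "body": {"plan": [[[0,0,0],[0,0,0],0],[[0,0,0],[0,0,0],0],[[0,0,0],[0,0,0],0],[[0,0,-0.0225],[0,0,0],0],[[0,0,-0.0225],[0,0,0],0],[[0.025,0.0253,0],[0,0,0],0],[[0.025,0.0253,0],[0,0,0],0],[[0.025,0.0253,0],[0,0,0],0],[[0.025,0.0253,0],[0,0,0],0],[[0.025,0.0253,0],[0,0,-5.4],0],[[0,0,0],[0,0,0],0],[[0,0,0],[0,0,0],0]], "grip_force": 60}}

```text
time_s: 7.93
tcp_pos: [0.5736, -0.3209, 0.4604]
eef_rot: [-180.0, 0.2, -4.4]
contact_force: [0.5, -0.1, -0.3]
gripper_width: 0.0872
```

```bash
python3 - <<'E'
from h import *
im,c=snap("wrist","w5"); s=r.get_state(); print(s["tcp_pos"],s["eef_rot"],s["gripper_width"],s["joints"].round(0))
rel((.574,-.3186,.257))
E
```

```text
[ 0.57306883 -0.31997087  0.46123003] [-1.79987460e+02  1.06756611e-01 -4.36843972e+00] 0.08764726163846369 [-12.  17.   3.   0. -76.  98.]
grasp [ 0.5728 -0.3199  0.3022] rot [-1.8e+02  1.0e-01 -4.4e+00] toolshift [ 0.0012 -0.0014  0.0452]
```

View pics/w5.png

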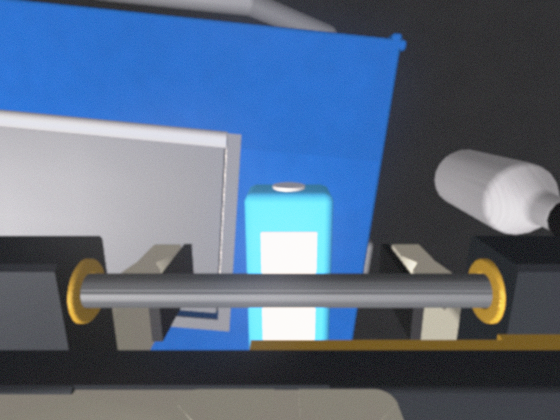

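Wrist view: the lid pack is centred between the open fingers (far end at (288,187)), and the flask at (500,190) is clear.

{"method": "carry_out", "body": {"plan": [[[0.001,-0.0014,0.015],[0,0,0],0],[[0,0,0.015],[0,0,0],0],[[0,0,0.015],[0,0,0],0],[[0,0,0],[0,0,0],255],[[0,0,0],[0,0,0],255],[[0,0,0],[0,0,0],255],[[0,0,0],[0,0,0],255],[[0,0,0],[0,0,0],255],[[0,0,0],[0,0,0],255],[[0,0,0],[0,0,0],255],[[0,0,0],[0,0,0],255],[[0,0,0],[0,0,0],255]]}}

```text
time_s: 8.98
tcp_pos: [0.5743, -0.3181, 0.4181]
eef_rot: [180.0, -0.1, -4.3]
contact_force: [-0.9, -1.0, 4.5]
gripper_width: 0.0471
```

{"method": "carry_out", "body": {"plan": [[[0,0,-0.03],[0,0,0],255],[[0,0,-0.03],[0,0,0],255],[[0,0,-0.03],[0,0,0],255],[[0,0,0],[0,0,5.4],255],[[0,0,0],[0,0,0],255]]}}

```text
time_s: 9.4
tcp_pos: [0.5742, -0.3178, 0.5085]
eef_rot: [-180.0, -0.1, -9.9]
contact_force: [0.3, -0.1, -2.9]
gripper_width: 0.0472
```

```bash
python3 - <<'E'
from h import *
s=r.get_state(); print(s["tcp_pos"],s["eef_rot"],s["contact_force"],s["gripper_width"])
H=np.array([.584,-.196,.225]); yaw=np.radians(-9.8); B=np.array([[np.cos(yaw),-np.sin(yaw),0],[np.sin(yaw),np.cos(yaw),0],[0,0,1]])
for bx,by,h in((.021,-.02,.09),(.021,-.02,.0)): rel(H+B@[bx,by,h])
E
```

```text
[ 0.57419142 -0.31778791  0.50848754] [-1.79971786e+02 -1.45869896e-01 -9.89342751e+00] [ 0.27502194 -0.11354142 -2.9294538 ] 0.04723186270508037
grasp [ 0.5746 -0.3178  0.3495] rot [-1.8e+02 -1.0e-01 -9.9e+00] toolshift [ 0.0093 -0.1016  0.0346]
grasp [ 0.5746 -0.3178  0.3495] rot [-1.8e+02 -1.0e-01 -9.9e+00] toolshift [ 0.009  -0.1016  0.1246]
```

{"method": "carry_out", "body": {"plan": [[[-0.0215,-0.0305,0],[0,0,0],255],[[-0.0215,-0.0305,0],[0,0,0],255],[[-0.0215,-0.0305,0],[0,0,0],255],[[0,0,0],[0,6,0],255],[[0,0,0],[0,6,0],255],[[0,0,0],[0,6,0],255],[[0,0,0],[0,6,0],255],[[0,0,0],[0,6,0],255],[[-0.013,0,0.022],[0,0,0],255],[[-0.0125,0,0.022],[0,0,0],255],[[0,0,0],[0,0,0],255],[[0,0,0],[0,0,0],255]]}}

```text
time_s: 10.4
tcp_pos: [0.5254, -0.217, 0.4558]
eef_rot: [179.9, -29.9, -9.5]
contact_force: [-4.1, -2.0, 8.0]
gripper_width: 0.0474
```

```bash
cat >> h.py <<'E'
H=np.array([.584,-.196,.225]); _y=np.radians(-9.8); B=np.array([[np.cos(_y),-np.sin(_y),0],[np.sin(_y),np.cos(_y),0],[0,0,1]])
def st():
    from scipy.spatial.transform import Rotation as Ro
    s=r.get_state(); R=Ro.from_euler("xyz",s["eef_rot"],degrees=True).as_matrix()
    g=s["tcp_pos"]+R@[0,0,.159]
    print("g in hatch",(B.T@(g-H)).round(4),"rot",s["eef_rot"].round(1),"F",(B.T@s["contact_force"]).round(1),"w",round(s["gripper_width"],4),"t",s["time_s"],"tcp",s["tcp_pos"].round(3))
E
python3 - <<'E'
from h import *
st(); snap("side","s6")
im=load("s6")[0][130:300,190:400]; cv2.imwrite("pics/c6.png",cv2.resize(im,None,fx=3,fy=3,interpolation=2)[:,:,::-1])
E
```

```text
g in hatch [ 0.025  -0.0306  0.0929] rot [179.9 -29.9  -9.5] F [-3.7 -2.7  8. ] w 0.0474 t 10.4 tcp [ 0.525 -0.217  0.456]
```

View pics/c6.png

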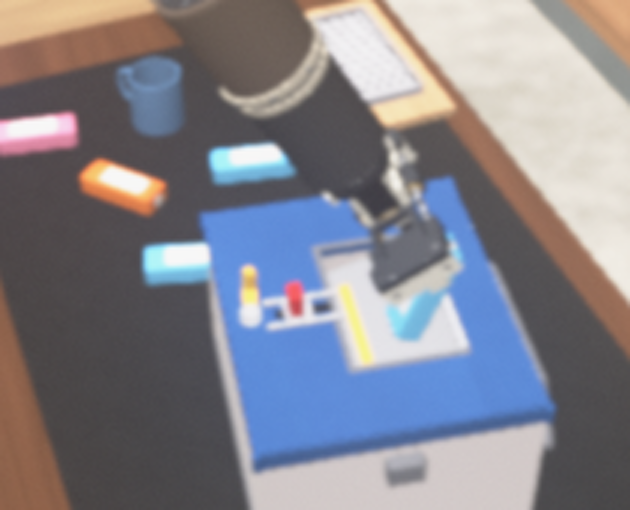

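The side crop shows the pack has swung to about 50° in the grip, its nose already on the flap at (405,335). Steeper suits the hatch, so I lift a little, shift towards the yellow stripe and push in.

{"method": "carry_out", "body": {"plan": [[[-0.0123,0,-0.0187],[0,0,0],255],[[0,0,0],[0,0,0],255],[[-0.0058,0,0.01],[0,0,0],255],[[-0.0058,0,0.01],[0,0,0],255],[[-0.0058,0,0.01],[0,0,0],255],[[-0.0058,0,0.01],[0,0,0],255],[[0,0,0],[0,0,0],255]]}}

```text
time_s: 11.03
tcp_pos: [0.5053, -0.2135, 0.4181]
eef_rot: [180.0, -29.8, -9.6]
contact_force: [-1.8, 1.3, 3.2]
gripper_width: 0.0477
```

```bash
python3 - <<'E'
from h import *
st(); snap("side","s7"); snap("wrist","w7")
a=load("s7")[0][160:290,230:400]; b=load("w7")[0]
cv2.imwrite("pics/c7.png",np.hstack([cv2.resize(a,(440,336)),cv2.resize(b,(360,336))])[:,:,::-1])
E
```

```text
g in hatch [ 0.0044 -0.0304  0.0551] rot [180.  -29.8  -9.6] F [-2.   0.9  3.2] w 0.0477 t 11.0333 tcp [ 0.505 -0.213  0.418]
```

View pics/c7.png

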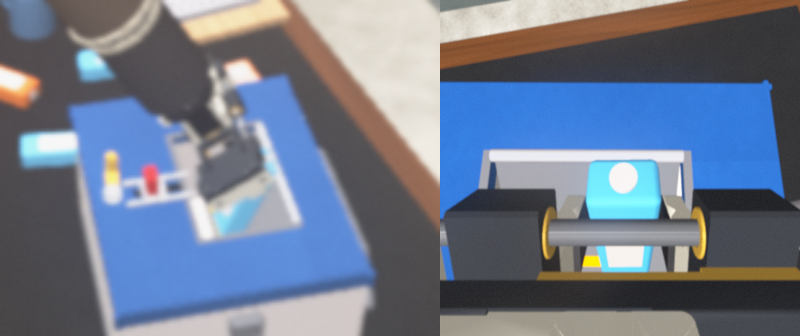

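The flap is giving way and the pack's nose is inside (wrist view: end cap (623,178), clear of both opening sides). Pushing on.

{"method": "carry_out", "body": {"plan": [[[-0.0098,0,0.0069],[0,0,0],255],[[-0.0098,0,0.0069],[0,0,0],255],[[-0.0098,0,0.0069],[0,0,0],255],[[-0.0098,0,0.0069],[0,0,0],255],[[-0.0098,0,0.0069],[0,0,0],255],[[-0.0098,0,0.0069],[0,0,0],255],[[0,0,0],[0,0,0],255]]}}

```text
time_s: 11.72
tcp_pos: [0.4741, -0.2085, 0.3523]
eef_rot: [180.0, -29.6, -9.7]
contact_force: [-5.5, 1.8, -1.2]
gripper_width: 0.0476
```

```bash
python3 - <<'E'
from h import *
st(); snap("side","s8"); snap("wrist","w8")
a=load("s8")[0][160:290,230:400]; b=load("w8")[0]
cv2.imwrite("pics/c8.png",np.hstack([cv2.resize(a,(440,336)),cv2.resize(b,(360,336))])[:,:,::-1])
E
```

```text
g in hatch [-0.0276 -0.031  -0.0109] rot [180.  -29.6  -9.7] F [-5.7  0.8 -1.2] w 0.0476 t 11.7167 tcp [ 0.474 -0.208  0.352]
```

View pics/c8.png

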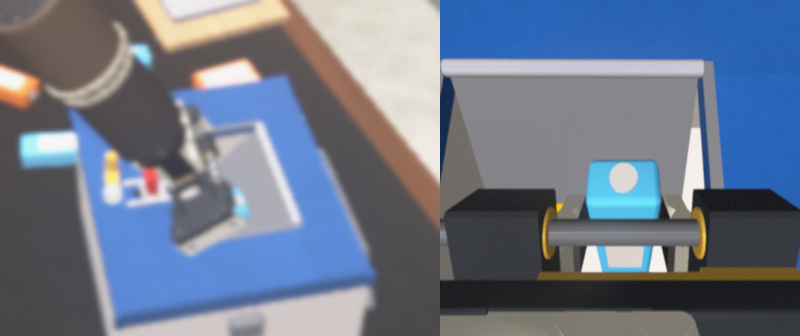

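Wrist view: the flap is wide open and the pack hangs steeply inside, with only about 2 N upward from the flap. Letting go, then checking by colour mask.

{"method": "carry_out", "body": {"plan": [[[0,0,0],[0,0,0],0],[[0,0,0],[0,0,0],0],[[0,0,0],[0,0,0],0],[[0,0,0],[0,0,0],0],[[0,0,0],[0,0,0],0],[[0,0,0],[0,0,0],0]]}}

```text
time_s: 12.32
tcp_pos: [0.477, -0.2068, 0.3553]
eef_rot: [-179.8, -30.2, -9.7]
contact_force: [-12.9, 59.2, 13.4]
gripper_width: 0.0817
```

```bash
cat >> h.py <<'E'
def chk(f):
    "light-blue pixels in wrist view: count, box"
    im,c=snap("wrist",f)
    for b in blobs(im,(86,60,100),(103,255,255),60): print("lb",cv2.boundingRect(b),cv2.contourArea(b))
    for b in blobs(im,(22,150,80),(34,255,255),60): print("yl",cv2.boundingRect(b),cv2.contourArea(b))
E
python3 - <<'E'
from h import *
st(); chk("w9")
E
```

```text
g in hatch [-0.0237 -0.0281 -0.0072] rot [-179.8  -30.2   -9.7] F [-22.7  56.2  13.4] w 0.0817 t 12.3167 tcp [ 0.477 -0.207  0.355]
lb (240, 307, 119, 34) 2874.5
yl (181, 308, 63, 15) 790.5
```

{"method": "carry_out", "body": {"plan": [[[0,0,0],[0,0,0],70],[[0,0,0],[0,0,0],70],[[0.005,0,-0.03],[0,0,0],70],[[0.01,0,-0.035],[0,0,0],70],[[0.01,0,-0.035],[0,0,0],70],[[0.01,0,-0.035],[0,0,0],70],[[0,0,0],[0,0,0],70],[[0,0,0],[0,0,0],70]]}}

```text
time_s: 13.03
tcp_pos: [0.4395, -0.2021, 0.4924]
eef_rot: [-179.9, -30.4, -9.7]
contact_force: [0.3, 0.2, -1.4]
gripper_width: 0.0635
```

```bash
python3 - <<'E'
from h import *
st(); chk("w10"); im,c=snap("top","t10"); packs_top(im,c,[(195,203),(234,206),(236,242)])
E
```

```text
g in hatch [-0.0611 -0.0303  0.1301] rot [-179.9  -30.4   -9.7] F [ 0.2  0.3 -1.4] w 0.0635 t 13.0333 tcp [ 0.439 -0.202  0.492]
lb (261, 250, 60, 25) 868.0
yl (442, 275, 8, 45) 101.5
yl (218, 259, 43, 14) 513.5
(195, 203) 364.5 x,y,L,W,yaw [598.  322.1 123.9  51.1 -12.5]
(234, 206) 355.0 x,y,L,W,yaw [587.3 170.2 122.5  49.9  -7.8]
(236, 242) 374.0 x,y,L,W,yaw [446.3 155.  121.8  50.  -16.1]
```

View pics/w10.png

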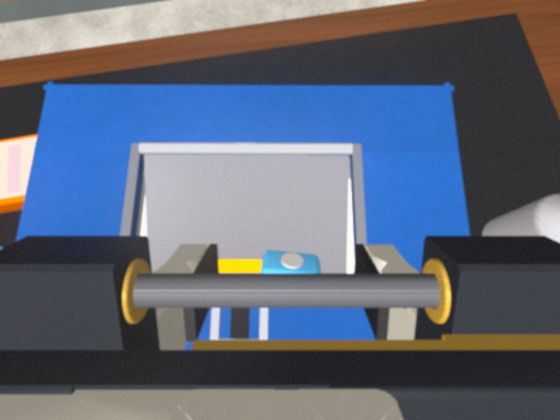

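Wrist view: the pack's top end (292,262) is wedged between the near lid edge and the half-open flap. It needs a push with closed fingers.

{"method": "carry_out", "body": {"plan": [[[0.015,0,-0.01],[0,-6,0],255],[[0.015,0,-0.01],[0,-6,0],255],[[0.015,0,-0.01],[0,-6,0],255],[[0.02,0,0],[0,-6,0],255],[[0.02,0,0],[0,-6,0],255],[[0,0,0],[0,0,0],255],[[0,0,0],[0,0,0],255],[[0,0,0],[0,0,0],255],[[0,0,0],[0,0,0],255],[[0,0,0],[0,0,0],255],[[0,0,0],[0,0,0],255]]}}

```text
time_s: 14.05
tcp_pos: [0.5059, -0.2136, 0.5418]
eef_rot: [-180.0, -0.1, -9.6]
contact_force: [-0.0, -0.8, 0.2]
gripper_width: 0.0011
```

```bash
python3 - <<'E'
from h import *
im,c=load("w10")
for z in(.225,.205,.185): print((B.T@(ray(c,291,262,z)-H)).round(3))
st(); chk("w11"); im,c=load("w11")
for b in blobs(im,(86,60,100),(103,255,255),60):
    x,y,w,h=cv2.boundingRect(b)
    for z in(.235,.215): print([(B.T@(ray(c,u,v,z)-H)).round(3)[:2].tolist() for u,v in((x,y),(x+w,y),(x+w/2,y+h))])
E
```

```text
[-0.037 -0.035 -0.   ]
[-0.034 -0.035 -0.02 ]
[-0.032 -0.035 -0.04 ]
g in hatch [-0.0737 -0.0306  0.1578] rot [-1.8e+02 -1.0e-01 -9.6e+00] F [ 0.1 -0.8  0.2] w 0.0011 t 14.05 tcp [ 0.506 -0.214  0.542]
lb (21, 201, 23, 74) 454.5
lb (260, 136, 59, 42) 2076.0
lb (0, 101, 27, 92) 1411.0
yl (182, 141, 80, 11) 772.5
[[-0.075, 0.184], [-0.075, 0.166], [-0.141, 0.187]]
[[-0.08, 0.199], [-0.08, 0.179], [-0.15, 0.202]]
[[-0.023, -0.011], [-0.023, -0.057], [-0.056, -0.034]]
[[-0.024, -0.01], [-0.024, -0.059], [-0.06, -0.034]]
[[0.003, 0.186], [0.003, 0.165], [-0.069, 0.189]]
[[0.003, 0.201], [0.003, 0.179], [-0.073, 0.204]]
```

{"method": "carry_out", "body": {"plan": [[[0.037,0.0035,0],[0,0,0],255],[[0,0,0.035],[0,0,0],255],[[0,0,0.035],[0,0,0],255],[[0,0,0.035],[0,0,0],255],[[0,0,0.016],[0,0,0],255],[[0,0,0.016],[0,0,0],255],[[0,0,0.016],[0,0,0],255],[[0,0,0.016],[0,0,0],255],[[0,0,0.016],[0,0,0],255],[[0,0,0.005],[0,0,0],255],[[0,0,0],[0,0,0],255]]}}

```text
time_s: 15.02
tcp_pos: [0.5424, -0.2233, 0.3512]
eef_rot: [180.0, 0.0, -9.6]
contact_force: [-2.2, 2.1, 4.4]
gripper_width: 0.0003
```

```bash
python3 - <<'E'
from h import *
st(); chk("w12")
E
```

```text
g in hatch [-0.0364 -0.034  -0.0328] rot [180.    0.   -9.6] F [-2.5  1.7  4.4] w 0.0003 t 15.0167 tcp [ 0.542 -0.223  0.351]
yl (270, 240, 32, 17) 122.5
yl (70, 240, 76, 17) 963.5
```

{"method": "carry_out", "body": {"plan": [[[0,0,-0.04],[0,0,0],0],[[0,0,-0.04],[0,0,0],0],[[0,0,-0.04],[0,0,0],0],[[-0.01,0,-0.04],[0,0,0],0],[[-0.03,0,-0.02],[0,0,0],0],[[0,0,0],[0,0,0],0],[[0,0,0],[0,0,0],0]]}}

```text
time_s: 15.65
tcp_pos: [0.5017, -0.2165, 0.5342]
eef_rot: [-180.0, -0.3, -9.7]
contact_force: [0.2, 0.3, -0.5]
gripper_width: 0.0412
```

```bash
python3 - <<'E'
from h import *
st(); chk("w13"); im,c=load("w13")
for p in((-.0495,0,-.003),): print("stripe expected",proj(c,H+B@np.array(p)))
for b in blobs(im,(22,150,80),(34,255,255),60):
    x,y,w,h=cv2.boundingRect(b); print((B.T@(ray(c,x+w/2,y+h/2,.222)-H)).round(3), w,h)
rel((.598,.322,.15)); rel((.587,.170,.15)); rel((.446,.155,.15))
E
```

```text
g in hatch [-0.0767 -0.034   0.1502] rot [-180.    -0.3   -9.7] F [ 0.1  0.3 -0.5] w 0.0412 t 15.65 tcp [ 0.502 -0.216  0.534]
lb (15, 203, 10, 67) 271.0
lb (0, 102, 17, 91) 684.5
yl (391, 287, 8, 36) 103.0
yl (164, 149, 149, 15) 1964.0
stripe expected [243.14036725 165.90921142]
[-0.174 -0.133 -0.003] 8 36
[-0.042  0.004 -0.003] 149 15
grasp [ 0.5028 -0.2164  0.3732] rot [-1.8e+02 -1.0e-01 -9.7e+00] toolshift [ 0.003  -0.5465  0.2237]
grasp [ 0.5028 -0.2164  0.3732] rot [-1.8e+02 -1.0e-01 -9.7e+00] toolshift [ 0.0177 -0.3948  0.2236]
grasp [ 0.5028 -0.2164  0.3732] rot [-1.8e+02 -1.0e-01 -9.7e+00] toolshift [-0.1188 -0.3564  0.2232]
```

The stripe is back at its shut position (x -42 mm, as before the insertion) and no light blue shows in the hatch, so the lid pack is in. Next is the bench pack at (0.587, 0.170).

{"method": "carry_out", "body": {"plan": [[[0.0053,-0.0396,0],[0,0,0],0],[[0.0053,-0.0396,0],[0,0,0],0],[[0.0053,-0.0396,0],[0,0,0],0],[[0.0053,-0.0396,0],[0,0,0],0],[[0.0053,-0.0396,0],[0,0,0],0],[[0.0053,-0.0396,0],[0,0,0],0],[[0.0053,-0.0396,0],[0,0,0],0],[[0.0053,-0.0396,0],[0,0,0],0],[[0.0053,-0.0396,0],[0,0,0],0],[[0.0053,-0.0396,0],[0,0,0],0]]}}

```text
time_s: 16.53
tcp_pos: [0.6225, 0.1673, 0.5292]
eef_rot: [179.9, 0.1, -9.6]
contact_force: [0.1, -1.2, 0.7]
gripper_width: 0.0877
```

{"method": "carry_out", "body": {"plan": [[[0,0,0.04],[0,0,0],0],[[0,0,0.04],[0,0,0],0],[[0,0,0.04],[0,0,0],0],[[0,0,0.04],[0,0,0],0],[[0,0,0.04],[0,0,0],0],[[0,0,0.04],[0,0,-1.9],0],[[0,0,0],[0,0,0],0],[[0,0,0],[0,0,0],0]]}}

```text
time_s: 17.2
tcp_pos: [0.6215, 0.1646, 0.2883]
eef_rot: [179.7, 0.3, -7.8]
contact_force: [0.4, 1.1, 1.3]
gripper_width: 0.0878
```

```bash
cat >> h.py <<'E'
def endlook(f,z):
    "far end of the pack under the gripper: its outline in tool axes from the grasp point"
    from scipy.spatial.transform import Rotation as Ro
    im,c=snap("wrist",f); s=r.get_state(); R=Ro.from_euler("xyz",s["eef_rot"],degrees=True).as_matrix(); g=s["tcp_pos"]+R@[0,0,.159]
    for b in blobs(im,(86,60,100),(103,255,255),300):
        P=np.array([R.T@(ray(c,*p,z)-g) for p in b.reshape(-1,2)])
        a=cv2.minAreaRect((P[:,:2]*1000).astype(np.float32)); print("px",cv2.boundingRect(b),"tool x max",P[:,0].max().round(3),"y",P[:,1].min().round(3),P[:,1].max().round(3),"ang",round(a[2],1))
    print("g",g.round(4),"rot",s["eef_rot"].round(1),"w",s["gripper_width"].round(3),"F",s["contact_force"].round(1))
E
python3 - <<'E'
from h import *
endlook("w14",.03)
E
```

```text
px (249, 306, 66, 22) tool x max -0.071 y -0.025 0.023 ang 0.2
px (26, 178, 91, 95) tool x max 0.025 y -0.175 -0.114 ang 4.6
px (245, 164, 72, 111) tool x max 0.034 y -0.026 0.023 ang 0.0Traceback (most recent call last):
  File "<stdin>", line 2, in <module>
  File "h.py", line 53, in endlook
    print("g",g.round(4),"rot",s["eef_rot"].round(1),"w",s["gripper_width"].round(3),"F",s["contact_force"].round(1))
                                                         ^^^^^^^^^^^^^^^^^^^^^^^^
AttributeError: 'float' object has no attribute 'round'
```

{"method": "carry_out", "body": {"plan": [[[0.006,-0.0015,0.032],[0,0,0],0],[[0,0,0.032],[0,0,0],0],[[0,0,0.032],[0,0,0],0],[[0,0,0],[0,0,0],255],[[0,0,0],[0,0,0],255],[[0,0,0],[0,0,0],255],[[0,0,0],[0,0,0],255],[[0,0,0],[0,0,0],255],[[0,0,0],[0,0,0],255],[[0,0,0],[0,0,0],255],[[0,0,0],[0,0,0],255],[[0,0,0],[0,0,0],255]]}}

```text
time_s: 18.25
tcp_pos: [0.6284, 0.1658, 0.1965]
eef_rot: [-180.0, -0.1, -7.7]
contact_force: [-2.2, 0.4, 7.0]
gripper_width: 0.0477
```

{"method": "carry_out", "body": {"plan": [[[0,0,-0.03],[0,0,0],255],[[0,0,-0.04],[0,0,0],255],[[0,0,-0.04],[0,0,0],255],[[0,0,-0.04],[0,0,0],255],[[0,0,-0.04],[0,0,0],255],[[0,0,-0.04],[0,0,0],255],[[0,0,-0.04],[0,0,0],255],[[0,0,-0.04],[0,0,0],255],[[0,0,-0.03],[0,0,0],255],[[0,0,0],[0,0,2],255],[[0,0,0],[0,0,0],255]]}}

```text
time_s: 19.17
tcp_pos: [0.6278, 0.1654, 0.5373]
eef_rot: [-179.8, -0.2, -9.8]
contact_force: [0.2, 0.2, -3.5]
gripper_width: 0.0473
```

```bash
sed -i 's/s\["gripper_width"\].round(3)/round(s["gripper_width"],3)/' h.py; python3 - <<'E'
from h import *
st(); endlook("w15",.39)
E
```

```text
g in hatch [-0.0179  0.3641  0.1533] rot [-179.8   -0.2   -9.8] F [ 0.2  0.3 -3.5] w 0.0473 t 19.1667 tcp [0.628 0.165 0.537]
px (319, 306, 19, 35) tool x max -0.004 y 0.014 0.021 ang 0.5
px (234, 306, 20, 35) tool x max -0.004 y -0.02 -0.013 ang 89.9
px (231, 209, 111, 66) tool x max 0.036 y -0.02 0.021 ang 0.1
px (159, 157, 42, 87) tool x max 0.055 y -0.046 -0.03 ang 2.7
g [0.6276 0.1657 0.376 ] rot [-180.     0.    -9.7] w 0.047 F [ 0.3  0.  -3.6]
```

{"method": "carry_out", "body": {"plan": [[[-0.0062,0.0377,0],[0,0,0],255],[[-0.0062,0.0377,0],[0,0,0],255],[[-0.0062,0.0377,0],[0,0,0],255],[[-0.0062,0.0377,0],[0,0,0],255],[[-0.0062,0.0377,0],[0,0,0],255],[[-0.0062,0.0377,0],[0,0,0],255],[[-0.0062,0.0377,0],[0,0,0],255],[[-0.0062,0.0377,0],[0,0,0],255],[[-0.0062,0.0377,0],[0,0,0],255]]}}

```text
time_s: 19.97
tcp_pos: [0.5143, -0.1607, 0.5332]
eef_rot: [180.0, 0.2, -9.7]
contact_force: [0.9, 0.3, -2.5]
gripper_width: 0.0472
```

{"method": "carry_out", "body": {"plan": [[[0,0,0],[0,6,0],255],[[0,0,0],[0,6,0],255],[[0,0,0],[0,6,0],255],[[0,0,0],[0,6,0],255],[[0,0,0],[0,6,0],255],[[0,0,0],[0,0,0],255],[[0,0,0],[0,0,0],255]]}}

```text
time_s: 20.55
tcp_pos: [0.5142, -0.1594, 0.5331]
eef_rot: [179.9, -29.6, -9.7]
contact_force: [-1.2, 0.1, -2.6]
gripper_width: 0.0473
```

```bash
python3 - <<'E'
from h import *
st(); endlook("w16",.39); snap("side","s16")
for f in("w7","w8","w15"):
    im,c=load(f); print(f,[cv2.boundingRect(b) for b in blobs(im,(86,60,100),(103,255,255),300)])
im,c=load("s16")
for b in blobs(im,(86,60,100),(103,255,255),30):
    q=b.reshape(-1,2); x,y,w,h=cv2.boundingRect(b)
    if y>170 and 280<x<400: print("side",(x,y,w,h),"low",q[q[:,1].argmax()])
a=im[160:290,260:400]; cv2.imwrite("pics/c16.png",cv2.resize(a,None,fx=4,fy=4)[:,:,::-1])
E
```

```text
g in hatch [0.0035 0.0241 0.1699] rot [179.9 -29.6  -9.7] F [-1.2 -0.1 -2.6] w 0.0473 t 20.55 tcp [ 0.514 -0.159  0.533]
px (319, 306, 19, 35) tool x max -0.012 y 0.015 0.023 ang 3.8
px (234, 306, 19, 35) tool x max -0.012 y -0.021 -0.013 ang 88.5
px (231, 210, 110, 65) tool x max 0.025 y -0.024 0.025 ang 0.0
g [ 0.5925 -0.1728  0.3957] rot [179.9 -29.7  -9.7] w 0.048 F [ 0.2 -0.2 -3.2]
w7 [(243, 307, 89, 33), (226, 200, 119, 75)]
w8 [(244, 307, 87, 33), (226, 199, 119, 76)]
w15 [(319, 306, 19, 35), (234, 306, 20, 35), (231, 209, 111, 66), (159, 157, 42, 87)]
side (295, 193, 29, 18) low [301 210]
```

View pics/c16.png

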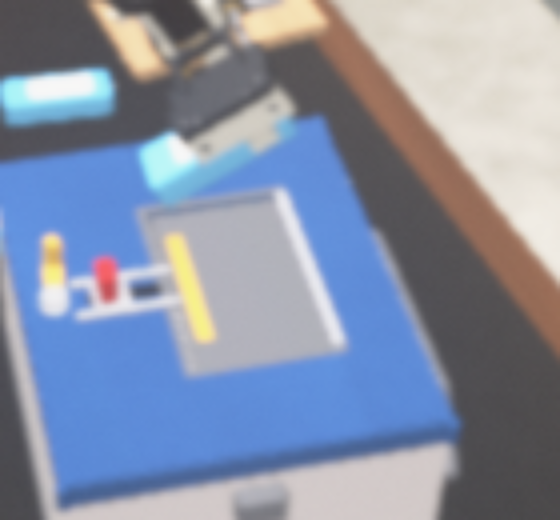

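The side crop shows this pack held firmly at 30° above the hatch, nose at (160,190) in the crop. I steepen the tool to 45° so the nose goes in by the stripe.

{"method": "carry_out", "body": {"plan": [[[0,0,0],[0,5,0],255],[[0,0,0],[0,5,0],255],[[0,0,0],[0,5,0],255],[[-0.0267,0,0.0133],[0,0,0],255],[[-0.0267,0,0.0133],[0,0,0],255],[[-0.0267,0,0.0133],[0,0,0],255],[[0,0,0],[0,0,0],255]]}}

```text
time_s: 21.23
tcp_pos: [0.4949, -0.162, 0.4694]
eef_rot: [178.7, -45.5, -9.3]
contact_force: [-0.6, -2.9, -3.2]
gripper_width: 0.0473
```

{"method": "carry_out", "body": {"plan": [[[-0.0112,0,0.0112],[0,0,0],255],[[-0.0112,0,0.0112],[0,0,0],255],[[-0.0112,0,0.0112],[0,0,0],255],[[-0.0112,0,0.0112],[0,0,0],255],[[-0.0112,0,0.0112],[0,0,0],255],[[-0.0112,0,0.0112],[0,0,0],255],[[0,0,0],[0,0,0],255]]}}

```text
time_s: 21.82
tcp_pos: [0.4986, -0.179, 0.4263]
eef_rot: [-179.8, -43.0, -9.7]
contact_force: [0.7, -1.0, 3.4]
gripper_width: 0.0475
```

```bash
python3 - <<'E'
from h import *
st(); endlook("w17",.24)
E
```

```text
g in hatch [0.0213 0.003  0.0849] rot [-179.8  -43.    -9.7] F [ 0.9 -0.9  3.4] w 0.0475 t 21.8167 tcp [ 0.499 -0.179  0.426]
px (234, 307, 19, 33) tool x max -0.044 y -0.03 -0.018 ang 86.7
px (320, 306, 18, 34) tool x max -0.043 y 0.021 0.032 ang 3.5
px (231, 210, 110, 65) tool x max 0.004 y -0.035 0.037 ang 90.0
g [ 0.6056 -0.1962  0.3107] rot [-179.8  -43.    -9.7] w 0.047 F [ 0.1 -2.7  1.9]
```

```bash
python3 - <<'E'
from h import *
print(r.get_state()["joints"].round(1),r.get_state()["qd"].round(1)); st()
E
```

```text
[ -8.9  -5.1 -51.9  59.3  -0.4  30.2] [-0.4 -1.2 -0.7  3.2  0.5 -2.3]
g in hatch [0.0213 0.0034 0.0857] rot [-179.8  -43.    -9.7] F [ 0.5 -2.6  1.9] w 0.0475 t 21.8667 tcp [ 0.499 -0.179  0.427]
```

Joint 5 is at its range end (-0.4°), so 45° isn't reachable this low. Going back to 30°.

{"method": "carry_out", "body": {"plan": [[[0.014,0,-0.0146],[0,-4.5,0],255],[[0.014,0,-0.0146],[0,-4.5,0],255],[[0.014,0,-0.016],[0,-4,0],255],[[0,0,0],[0,0,0],255],[[0,0,0],[0,0,0],255],[[0,0,0],[0,0,0],255],[[0,0,0],[0,0,0],255]]}}

```text
time_s: 22.45
tcp_pos: [0.5017, -0.2021, 0.4689]
eef_rot: [176.6, -39.5, -10.0]
contact_force: [-0.0, -0.5, -1.6]
gripper_width: 0.0471
```

```bash
python3 - <<'E'
from h import *
print(r.get_state()["joints"].round(1)); st(); endlook("w18",.24)
E
```

```text
[  0.1  -5.8 -38.5  28.3 -20.9  55.4]
g in hatch [ 0.0209 -0.0297  0.1215] rot [176.6 -39.5 -10. ] F [ 0.1 -0.5 -1.6] w 0.0471 t 22.45 tcp [ 0.502 -0.202  0.469]
px (320, 306, 18, 34) tool x max -0.062 y 0.024 0.036 ang 2.9
px (234, 306, 19, 35) tool x max -0.06 y -0.035 -0.022 ang 87.2
px (231, 209, 110, 67) tool x max -0.004 y -0.041 0.042 ang 1.7
g [ 0.5993 -0.229   0.3462] rot [176.6 -39.5 -10.1] w 0.047 F [-0.7  0.1 -3.7]
```

```bash
cat >> h.py <<'E'
def tgt(gh,phi,yaw=-9.8,n=1):
    "turn first (rotvec, deg, per row over n rows), then the shift in the turned tool's axes to bring the grasp point to gh (hatch frame)"
    from scipy.spatial.transform import Rotation as Ro
    s=r.get_state(); R=Ro.from_euler("xyz",s["eef_rot"],degrees=True); D=Ro.from_euler("xyz",[180,-phi,yaw],degrees=True)
    w=np.degrees((R.inv()*D).as_rotvec()); t=H+B@np.array(gh)-D.as_matrix()@[0,0,.159]
    print("turn",w.round(2),"shift",D.as_matrix().T.dot(t-s["tcp_pos"]).round(4))
E
python3 - <<'E'
from h import *
tgt([.027,.02,.11],30)
E
```

```text
turn [ 3.49 -9.48 -0.49] shift [ 0.0259 -0.0402  0.0104]
```

{"method": "carry_out", "body": {"plan": [[[0,0,0],[1.2,-3.2,-0.2],255],[[0,0,0],[1.2,-3.2,-0.2],255],[[0,0,0],[1.1,-3.1,-0.1],255],[[0.013,-0.02,0.005],[0,0,0],255],[[0.013,-0.02,0.005],[0,0,0],255],[[0,0,0],[0,0,0],255],[[0,0,0],[0,0,0],255],[[0,0,0],[0,0,0],255]]}}

```text
time_s: 23.17
tcp_pos: [0.5355, -0.1677, 0.4734]
eef_rot: [-180.0, -30.0, -9.8]
contact_force: [-1.0, -0.4, -2.7]
gripper_width: 0.0473
```

```bash
python3 - <<'E'
from h import *
print(r.get_state()["joints"].round(1)); st(); tgt([.027,.02,.1],30)
E
```

```text
[  4.9  -1.6 -25.8  12.1 -37.2  67.5]
g in hatch [0.0268 0.0196 0.1107] rot [-180.   -30.    -9.8] F [-1.  -0.6 -2.7] w 0.0473 t 23.1667 tcp [ 0.536 -0.168  0.473]
turn [-0.01  0.03 -0.02] shift [-0.0053 -0.0004  0.0093]
```

{"method": "carry_out", "body": {"plan": [[[-0.0059,0,0.0103],[0,0,0],255],[[-0.0059,0,0.0103],[0,0,0],255],[[-0.0059,0,0.0103],[0,0,0],255],[[-0.0059,0,0.0103],[0,0,0],255],[[-0.0059,0,0.0103],[0,0,0],255],[[-0.0059,0,0.0103],[0,0,0],255],[[0,0,0],[0,0,0],255]]}}

```text
time_s: 23.75
tcp_pos: [0.5354, -0.168, 0.4019]
eef_rot: [-179.9, -30.0, -9.9]
contact_force: [0.2, 0.7, 1.7]
gripper_width: 0.0474
```

```bash
python3 - <<'E'
from h import *
print(r.get_state()["joints"].round(1)); st(); endlook("w19",.24)
E
```

```text
[  4.4   1.5 -33.9  16.1 -26.3  63.1]
g in hatch [0.0269 0.0194 0.0392] rot [-179.9  -30.    -9.9] F [0.1 0.7 1.7] w 0.0474 t 23.75 tcp [ 0.535 -0.168  0.402]
px (320, 306, 18, 35) tool x max -0.021 y 0.017 0.025 ang 1.7
px (234, 306, 19, 35) tool x max -0.021 y -0.024 -0.015 ang 88.4
px (231, 210, 110, 66) tool x max 0.02 y -0.027 0.028 ang 0.6
g [ 0.6138 -0.1814  0.265 ] rot [-180.   -30.    -9.9] w 0.047 F [-2.7  1.   2.2]
```

Held rigidly with about 4.5 N at the nose. Going on along the pack's own axis, then letting go, clearing out and closing the fingers for a poke.

{"method": "carry_out", "body": {"plan": [[[-0.0107,0,0.0017],[0,0,0],255],[[-0.0107,0,0.0017],[0,0,0],255],[[-0.0107,0,0.0017],[0,0,0],255],[[-0.0107,0,0.0017],[0,0,0],255],[[-0.0107,0,0.0017],[0,0,0],255],[[-0.0107,0,0.0017],[0,0,0],255],[[-0.0107,0,0.0017],[0,0,0],255],[[0,0,0],[0,0,0],255]]}}

```text
time_s: 24.47
tcp_pos: [0.4765, -0.1575, 0.3551]
eef_rot: [-179.9, -30.0, -9.9]
contact_force: [-4.6, 2.4, 0.3]
gripper_width: 0.0476
```

```bash
python3 - <<'E'
from h import *
print(r.get_state()["joints"].round(1)); st(); endlook("w20",.24)
E
```

```text
[  4.9  -1.9 -47.4  25.8 -16.9  52.3]
g in hatch [-0.0329  0.0197 -0.0075] rot [-179.9  -30.    -9.9] F [-4.9  1.6  0.3] w 0.0476 t 24.4667 tcp [ 0.477 -0.158  0.355]
px (319, 306, 34, 35) tool x max 0.003 y 0.012 0.024 ang 0.0
px (235, 306, 18, 35) tool x max 0.003 y -0.017 -0.011 ang 88.5
px (231, 210, 110, 65) tool x max 0.033 y -0.02 0.021 ang 0.0
g [ 0.5555 -0.1711  0.2178] rot [-180.   -30.    -9.8] w 0.047 F [-3.4  0.4 -0.4]
```

{"method": "carry_out", "body": {"plan": [[[0,0,0],[0,0,0],70],[[0,0,0],[0,0,0],70],[[0,0,0],[0,0,0],70],[[0,0,0],[0,0,0],70],[[0.005,0,-0.03],[0,0,0],70],[[0.01,0,-0.035],[0,0,0],70],[[0.01,0,-0.035],[0,0,0],70],[[0.01,0,-0.035],[0,0,0],70],[[0,0,0],[0,0,0],255],[[0,0,0],[0,0,0],255]]}}

```text
time_s: 25.35
tcp_pos: [0.4417, -0.1507, 0.4928]
eef_rot: [-179.8, -30.4, -9.8]
contact_force: [-0.9, -0.4, -1.4]
gripper_width: 0.0556
```

{"method": "carry_out", "body": {"plan": [[[0.015,0,-0.01],[0,-6,0],255],[[0.015,0,-0.01],[0,-6,0],255],[[0.015,0,-0.01],[0,-6,0],255],[[0.02,0,0],[0,-6,0],255],[[0.02,0,0],[0,-6,0],255],[[0,0,0],[0,0,0],255],[[0,0,0],[0,0,0],255],[[0,0,0],[0,0,0],255],[[0,0,0],[0,0,0],255],[[0,0,0],[0,0,0],255]]}}

```text
time_s: 26.18
tcp_pos: [0.5077, -0.1626, 0.542]
eef_rot: [-179.9, -0.2, -9.8]
contact_force: [-0.8, 0.0, 1.0]
gripper_width: 0.0007
```

```bash
cat >> h.py <<'E'
def hatchlook(f):
    im,c=snap("wrist",f); st()
    for n,lo,hi in(("lb",(86,60,60),(103,255,255)),("yl",(22,150,80),(34,255,255))):
        for b in blobs(im,lo,hi,60):
            P=np.array([B.T@(ray(c,*p,.222)-H) for p in b.reshape(-1,2)]); print(n,cv2.boundingRect(b),"x",P[:,0].min().round(3),P[:,0].max().round(3),"y",P[:,1].min().round(3),P[:,1].max().round(3))
E
python3 - <<'E'
from h import *
hatchlook("w21")
E
```

```text
g in hatch [-0.0805  0.0202  0.1583] rot [-179.9   -0.2   -9.8] F [-0.   0.6 -0.1] w 0.0007 t 26.2333 tcp [ 0.508 -0.163  0.542]
lb (57, 195, 43, 81) x -0.153 -0.08 y 0.186 0.223
lb (256, 109, 91, 61) x -0.057 -0.009 y -0.03 0.044
yl (318, 134, 53, 12) x -0.038 -0.029 y -0.049 -0.006
yl (238, 134, 18, 11) x -0.037 -0.029 y 0.045 0.059
```

{"method": "carry_out", "body": {"plan": [[[0.04,0,0],[0,0,0],255],[[0.006,0,0.035],[0,0,0],255],[[0,0,0.035],[0,0,0],255],[[0,0,0.035],[0,0,0],255],[[0,0,0.016],[0,0,0],255],[[0,0,0.016],[0,0,0],255],[[0,0,0.016],[0,0,0],255],[[0,0,0.016],[0,0,0],255],[[0,0,0.016],[0,0,0],255],[[0,0,0.006],[0,0,0],255],[[0,0,0],[0,0,0],255]]}}

```text
time_s: 27.15
tcp_pos: [0.5537, -0.1701, 0.3507]
eef_rot: [-179.9, -0.1, -9.8]
contact_force: [-4.0, 1.0, 4.5]
gripper_width: 0.0005
```

{"method": "carry_out", "body": {"plan": [[[0,0,-0.04],[0,0,0],255],[[0,0,-0.04],[0,0,0],255],[[0,0,-0.04],[0,0,0],255],[[-0.01,0,-0.04],[0,0,0],0],[[-0.03,0,-0.02],[0,0,0],0],[[0,0,0],[0,0,0],0],[[0,0,0],[0,0,0],0]]}}

```text
time_s: 27.73
tcp_pos: [0.513, -0.1635, 0.534]
eef_rot: [-179.8, -0.4, -9.8]
contact_force: [-0.7, 0.6, -0.8]
gripper_width: 0.0217
```

```bash
python3 - <<'E'
from h import *
hatchlook("w22")
im,c=snap("top","t22"); packs_top(im,c,[(195,203),(236,242)]); rel((.48,.145,.13)); rel((.632,.314,.13))
E
```

```text
g in hatch [-0.0742  0.0205  0.1481] rot [-179.9   -0.2   -9.8] F [ 0.6  0.1 -0.7] w 0.0253 t 27.7833 tcp [ 0.514 -0.163  0.532]
lb (55, 201, 37, 74) x -0.142 -0.076 y 0.186 0.22
yl (347, 286, 6, 37) x -0.189 -0.153 y -0.039 -0.035
yl (232, 153, 150, 15) x -0.048 -0.036 y -0.056 0.064
(195, 203) 364.5 x,y,L,W,yaw [598.  322.1 123.9  51.1 -12.5]
(236, 242) 352.0 x,y,L,W,yaw [446.3 155.  121.9  50.  -15.8]
grasp [ 0.5144 -0.1632  0.3718] rot [-1.799e+02 -1.000e-01 -9.800e+00] toolshift [-0.0866 -0.2974  0.2423]
grasp [ 0.5144 -0.1632  0.3718] rot [-1.799e+02 -1.000e-01 -9.800e+00] toolshift [ 0.0345 -0.4897  0.2429]
```

The second pack is in: nothing light blue in the hatch and the stripe is whole at its shut position. Next is the pack at (0.598, 0.322).

{"method": "carry_out", "body": {"plan": [[[0.0029,-0.0408,0],[0,0,0],0],[[0.0029,-0.0408,0],[0,0,0],0],[[0.0029,-0.0408,0],[0,0,0],0],[[0.0029,-0.0408,0],[0,0,0],0],[[0.0029,-0.0408,0],[0,0,0],0],[[0.0029,-0.0408,0],[0,0,0],0],[[0.0029,-0.0408,0],[0,0,0],0],[[0.0029,-0.0408,0],[0,0,0],0],[[0.0029,-0.0408,0],[0,0,0],0],[[0.0029,-0.0408,0],[0,0,0],0],[[0.0029,-0.0408,0],[0,0,0],0],[[0.0029,-0.0408,0],[0,0,0],0]]}}

```text
time_s: 28.83
tcp_pos: [0.6326, 0.3154, 0.5292]
eef_rot: [180.0, 0.1, -9.8]
contact_force: [0.8, -0.1, 1.1]
gripper_width: 0.0877
```

{"method": "carry_out", "body": {"plan": [[[0,0,0.04],[0,0,0],0],[[0,0,0.04],[0,0,0],0],[[0,0,0.04],[0,0,0],0],[[0,0,0.04],[0,0,0],0],[[0,0,0.04],[0,0,0],0],[[0,0,0.04],[0,0,2.7],0],[[0,0,0],[0,0,0],0],[[0,0,0],[0,0,0],0]]}}

```text
time_s: 29.5
tcp_pos: [0.6321, 0.3129, 0.2881]
eef_rot: [179.7, 0.2, -12.4]
contact_force: [0.0, 0.2, 1.3]
gripper_width: 0.0878
```

```bash
python3 - <<'E'
from h import *
endlook("w23",.03); print(r.get_state()["tcp_pos"])
E
```

```text
px (246, 307, 66, 25) tool x max -0.071 y -0.027 0.021 ang 0.2
px (242, 167, 73, 108) tool x max 0.032 y -0.027 0.022 ang 0.1
g [0.6331 0.3135 0.1324] rot [180.   -0.  -12.4] w 0.088 F [ 0.4 -0.   1.8]
[0.63303888 0.31355488 0.2913674 ]
```

{"method": "carry_out", "body": {"plan": [[[0.004,-0.0025,0.034],[0,0,0],0],[[0,0,0.034],[0,0,0],0],[[0,0,0.034],[0,0,0],0],[[0,0,0],[0,0,0],255],[[0,0,0],[0,0,0],255],[[0,0,0],[0,0,0],255],[[0,0,0],[0,0,0],255],[[0,0,0],[0,0,0],255],[[0,0,0],[0,0,0],255],[[0,0,0],[0,0,0],255],[[0,0,0],[0,0,0],255],[[0,0,0],[0,0,0],255]]}}

```text
time_s: 30.55
tcp_pos: [0.6372, 0.3153, 0.1911]
eef_rot: [-179.8, -0.1, -12.5]
contact_force: [-2.3, 0.1, 7.4]
gripper_width: 0.0472
```

{"method": "carry_out", "body": {"plan": [[[0,0,-0.03],[0,0,0],255],[[0,0,-0.04],[0,0,0],255],[[0,0,-0.04],[0,0,0],255],[[0,0,-0.04],[0,0,0],255],[[0,0,-0.04],[0,0,0],255],[[0,0,-0.04],[0,0,0],255],[[0,0,-0.04],[0,0,0],255],[[0,0,-0.04],[0,0,0],255],[[0,0,-0.03],[0,0,0],255],[[0,0,0],[0,0,-2.7],255],[[0,0,0],[0,0,0],255]]}}

```text
time_s: 31.47
tcp_pos: [0.6362, 0.3143, 0.5318]
eef_rot: [-179.7, -0.2, -9.7]
contact_force: [-0.6, 0.1, -3.9]
gripper_width: 0.0478
```

```bash
python3 - <<'E'
from h import *
st(); endlook("w24",.39)
E
```

```text
g in hatch [-0.0349  0.5125  0.1478] rot [-179.7   -0.2   -9.7] F [-0.6  0.  -3.9] w 0.0478 t 31.4667 tcp [0.636 0.314 0.532]
px (232, 307, 20, 34) tool x max -0.001 y -0.02 -0.013 ang 1.3
px (321, 306, 19, 35) tool x max -0.0 y 0.014 0.021 ang 88.5
px (228, 211, 115, 64) tool x max 0.037 y -0.02 0.021 ang 89.8
g [0.6362 0.3148 0.3703] rot [-179.9   -0.    -9.8] w 0.048 F [-0.2  0.6 -3.9]
```

{"method": "carry_out", "body": {"plan": [[[-0.0014,0.041,0],[0,0,0],255],[[-0.0014,0.041,0],[0,0,0],255],[[-0.0014,0.041,0],[0,0,0],255],[[-0.0014,0.041,0],[0,0,0],255],[[-0.0014,0.041,0],[0,0,0],255],[[-0.0014,0.041,0],[0,0,0],255],[[-0.0014,0.041,0],[0,0,0],255],[[-0.0014,0.041,0],[0,0,0],255],[[-0.0014,0.041,0],[0,0,0],255],[[-0.0014,0.041,0],[0,0,0],255],[[-0.0014,0.041,0],[0,0,0],255],[[-0.0014,0.041,0],[0,0,0],255]]}}

```text
time_s: 32.52
tcp_pos: [0.5352, -0.1691, 0.5268]
eef_rot: [-179.9, 0.1, -9.8]
contact_force: [1.4, -0.1, -1.5]
gripper_width: 0.0479
```

{"method": "carry_out", "body": {"plan": [[[-0.0014,0.0405,0],[0,0,0],255],[[0,0,0],[0,6,0],255],[[0,0,0],[0,6,0],255],[[0,0,0],[0,6,0],255],[[0,0,0],[0,6,0],255],[[0,0,0],[0,6,0],255],[[-0.0097,0,0.0167],[0,0,0],255],[[-0.0097,0,0.0167],[0,0,0],255],[[-0.0097,0,0.0167],[0,0,0],255],[[0,0,0],[0,0,0],255],[[0,0,0],[0,0,0],255]]}}

```text
time_s: 33.43
tcp_pos: [0.5274, -0.207, 0.4683]
eef_rot: [-179.9, -29.8, -9.9]
contact_force: [1.0, 0.2, -2.2]
gripper_width: 0.0475
```

```bash
python3 - <<'E'
from h import *
st(); endlook("w25",.39); print(r.get_state()["joints"].round(1)); tgt([.027,-.02,.11],30)
E
```

```text
g in hatch [ 0.0251 -0.0203  0.1053] rot [-179.9  -29.8   -9.9] F [ 1.   0.4 -2.2] w 0.0475 t 33.4333 tcp [ 0.527 -0.207  0.468]
px (321, 306, 19, 35) tool x max 0.02 y 0.01 0.014 ang 1.7
px (232, 306, 20, 35) tool x max 0.02 y -0.013 -0.008 ang 86.3
px (229, 212, 115, 64) tool x max 0.042 y -0.014 0.016 ang 0.6
g [ 0.6063 -0.2204  0.3323] rot [-179.9  -29.9   -9.8] w 0.048 F [-0.3  0.8 -1.9]
[ -0.   -0.7 -23.7   7.9 -37.7  75.2]
turn [-0.06  0.06 -0.03] shift [ 0.0019 -0.0004 -0.0019]
```

Level with the plan and the pack is rigid in the grip. Inserting.

{"method": "carry_out", "body": {"plan": [[[-0.004,0,0.0103],[0,0,0],255],[[-0.0059,0,0.0103],[0,0,0],255],[[-0.0059,0,0.0103],[0,0,0],255],[[-0.0059,0,0.0103],[0,0,0],255],[[-0.0059,0,0.0103],[0,0,0],255],[[-0.0039,0,0.0063],[0,0,0],255],[[0,0,0],[0,0,0],255]]}}

```text
time_s: 34.07
tcp_pos: [0.5302, -0.2072, 0.4051]
eef_rot: [-179.9, -30.1, -9.8]
contact_force: [0.0, 0.7, 2.4]
gripper_width: 0.0474
```

```bash
python3 - <<'E'
from h import *
st(); endlook("w26",.39); print(r.get_state()["joints"].round(1))
E
```

```text
g in hatch [ 0.0286 -0.02    0.0425] rot [-179.9  -30.1   -9.8] F [-0.1  0.7  2.4] w 0.0474 t 34.0667 tcp [ 0.53  -0.207  0.405]
px (232, 307, 20, 34) tool x max 0.053 y -0.004 -0.002 ang 86.2
px (321, 306, 19, 35) tool x max 0.053 y 0.004 0.005 ang 1.7
px (229, 212, 114, 63) tool x max 0.061 y -0.005 0.006 ang 0.0
g [ 0.6088 -0.2206  0.2681] rot [-179.9  -30.1   -9.8] w 0.048 F [-0.4  0.6  2.1]
[ -0.2   2.2 -30.4  10.1 -28.   72.8]
```

{"method": "carry_out", "body": {"plan": [[[-0.0111,0,0.002],[0,0,0],255],[[-0.0111,0,0.002],[0,0,0],255],[[-0.0111,0,0.002],[0,0,0],255],[[-0.0111,0,0.002],[0,0,0],255],[[-0.0111,0,0.002],[0,0,0],255],[[-0.0111,0,0.002],[0,0,0],255],[[-0.0111,0,0.002],[0,0,0],255],[[0,0,0],[0,0,0],255]]}}

```text
time_s: 34.78
tcp_pos: [0.4688, -0.197, 0.3535]
eef_rot: [-179.9, -30.0, -9.9]
contact_force: [-3.4, 1.6, 0.1]
gripper_width: 0.0476
```

{"method": "carry_out", "body": {"plan": [[[0,0,0],[0,0,0],70],[[0,0,0],[0,0,0],70],[[0,0,0],[0,0,0],70],[[0,0,0],[0,0,0],70],[[0.005,0,-0.03],[0,0,0],70],[[0.01,0,-0.035],[0,0,0],70],[[0.01,0,-0.035],[0,0,0],70],[[0.01,0,-0.035],[0,0,0],70],[[0,0,0],[0,0,0],255],[[0,0,0],[0,0,0],255]]}}

```text
time_s: 35.62
tcp_pos: [0.4338, -0.1907, 0.4913]
eef_rot: [-179.8, -30.4, -9.8]
contact_force: [-0.0, 0.9, -0.7]
gripper_width: 0.0555
```

{"method": "carry_out", "body": {"plan": [[[0.015,0,-0.01],[0,-6,0],255],[[0.015,0,-0.01],[0,-6,0],255],[[0.015,0,-0.01],[0,-6,0],255],[[0.02,0,0],[0,-6,0],255],[[0.02,0,0],[0,-6,0],255],[[0,0,0],[0,0,0],255],[[0,0,0],[0,0,0],255],[[0,0,0],[0,0,0],255],[[0,0,0],[0,0,0],255],[[0,0,0],[0,0,0],255]]}}

```text
time_s: 36.45
tcp_pos: [0.4999, -0.2024, 0.5405]
eef_rot: [-179.9, -0.1, -9.8]
contact_force: [0.2, 0.3, 0.5]
gripper_width: 0.0004
```

```bash
python3 - <<'E'
from h import *
hatchlook("w27")
E
```

```text
g in hatch [-0.0814 -0.0204  0.1567] rot [-179.9   -0.2   -9.8] F [0.4 0.3 0.3] w 0.0006 t 36.5 tcp [ 0.5   -0.202  0.541]
lb (27, 195, 28, 81) x -0.154 -0.08 y 0.186 0.207
lb (238, 109, 80, 61) x -0.058 -0.01 y -0.046 0.019
yl (318, 133, 8, 12) x -0.038 -0.029 y -0.052 -0.047
yl (192, 133, 64, 12) x -0.038 -0.029 y 0.004 0.055
```

{"method": "carry_out", "body": {"plan": [[[0.04,0,0],[0,0,0],255],[[0.006,0,0.035],[0,0,0],255],[[0,0,0.035],[0,0,0],255],[[0,0,0.035],[0,0,0],255],[[0,0,0.016],[0,0,0],255],[[0,0,0.016],[0,0,0],255],[[0,0,0.016],[0,0,0],255],[[0,0,0.016],[0,0,0],255],[[0,0,0.016],[0,0,0],255],[[0,0,0.006],[0,0,0],255],[[0,0,0],[0,0,0],255]]}}

```text
time_s: 37.42
tcp_pos: [0.5457, -0.2099, 0.3491]
eef_rot: [-179.9, -0.0, -9.8]
contact_force: [-3.3, 1.1, 4.2]
gripper_width: 0.0002
```

{"method": "carry_out", "body": {"plan": [[[0,0,-0.04],[0,0,0],255],[[0,0,-0.04],[0,0,0],255],[[0,0,-0.04],[0,0,0],255],[[-0.01,0,-0.04],[0,0,0],0],[[-0.03,0,-0.02],[0,0,0],0],[[0,0,0],[0,0,0],0],[[0,0,0],[0,0,0],0]]}}

```text
time_s: 38.0
tcp_pos: [0.5051, -0.2033, 0.5325]
eef_rot: [-179.9, -0.4, -9.8]
contact_force: [0.0, 0.3, -0.4]
gripper_width: 0.0212
```

```bash
python3 - <<'E'
from h import *
hatchlook("w28")
im,c=snap("top","t28"); packs_top(im,c,[(236,242)]); rel((.48,.145,.13))
E
```

```text
g in hatch [-0.0752 -0.0201  0.1466] rot [-179.9   -0.2   -9.8] F [-0.6  0.5 -0.5] w 0.0256 t 38.05 tcp [ 0.506 -0.203  0.531]
lb (24, 203, 25, 72) x -0.142 -0.078 y 0.186 0.204
lb (238, 176, 35, 3) x -0.057 -0.056 y -0.009 0.018
yl (347, 286, 6, 37) x -0.189 -0.153 y -0.08 -0.076
yl (181, 152, 150, 15) x -0.048 -0.036 y -0.056 0.064
(236, 242) 375.0 x,y,L,W,yaw [446.3 155.  121.8  50.  -16.1]
grasp [ 0.5065 -0.203   0.3703] rot [-1.799e+02 -1.000e-01 -9.800e+00] toolshift [-0.0857 -0.338   0.2408]
```

Third pack in (stripe whole at its shut position; a thin blue sliver at the flap gap looks like a pack lying inside, to be re-checked). Last pack at (0.446, 0.155).

{"method": "carry_out", "body": {"plan": [[[-0.0095,-0.0376,0],[0,0,0],0],[[-0.0095,-0.0376,0],[0,0,0],0],[[-0.0095,-0.0376,0],[0,0,0],0],[[-0.0095,-0.0376,0],[0,0,0],0],[[-0.0095,-0.0376,0],[0,0,0],0],[[-0.0095,-0.0376,0],[0,0,0],0],[[-0.0095,-0.0376,0],[0,0,0],0],[[-0.0095,-0.0376,0],[0,0,0],0],[[-0.0095,-0.0376,0],[0,0,0],0],[[0,0,0],[0,0,6.3],0]]}}

```text
time_s: 38.93
tcp_pos: [0.4799, 0.15, 0.5274]
eef_rot: [180.0, 0.1, -15.8]
contact_force: [0.7, -0.8, -0.7]
gripper_width: 0.0872
```

{"method": "carry_out", "body": {"plan": [[[0,0,0.04],[0,0,0],0],[[0,0,0.04],[0,0,0],0],[[0,0,0.04],[0,0,0],0],[[0,0,0.04],[0,0,0],0],[[0,0,0.04],[0,0,0],0],[[0,0,0.04],[0,0,0],0],[[0,0,0],[0,0,0],0],[[0,0,0],[0,0,0],0]]}}

```text
time_s: 39.6
tcp_pos: [0.4799, 0.1446, 0.2876]
eef_rot: [179.8, 0.2, -16.1]
contact_force: [-0.0, 0.3, 0.1]
gripper_width: 0.0875
```

```bash
python3 - <<'E'
from h import *
endlook("w29",.03); print(r.get_state()["tcp_pos"])
E
```

```text
px (247, 306, 67, 27) tool x max -0.07 y -0.026 0.023 ang 0.2
px (244, 165, 76, 110) tool x max 0.034 y -0.025 0.025 ang 0.2
g [0.4809 0.1451 0.1308] rot [180.  -0. -16.] w 0.088 F [-0.3  1.   1.2]
[0.48087761 0.145207   0.28983104]
```

{"method": "carry_out", "body": {"plan": [[[0.006,-0.0005,0.033],[0,0,0],0],[[0,0,0.033],[0,0,0],0],[[0,0,0.033],[0,0,0],0],[[0,0,0],[0,0,0],255],[[0,0,0],[0,0,0],255],[[0,0,0],[0,0,0],255],[[0,0,0],[0,0,0],255],[[0,0,0],[0,0,0],255],[[0,0,0],[0,0,0],255],[[0,0,0],[0,0,0],255],[[0,0,0],[0,0,0],255],[[0,0,0],[0,0,0],255]]}}

```text
time_s: 40.65
tcp_pos: [0.4866, 0.1441, 0.1918]
eef_rot: [-179.8, -0.1, -16.1]
contact_force: [-2.1, -0.0, 9.2]
gripper_width: 0.0471
```

{"method": "carry_out", "body": {"plan": [[[0,0,-0.03],[0,0,0],255],[[0,0,-0.04],[0,0,0],255],[[0,0,-0.04],[0,0,0],255],[[0,0,-0.04],[0,0,0],255],[[0,0,-0.04],[0,0,0],255],[[0,0,-0.04],[0,0,0],255],[[0,0,-0.04],[0,0,0],255],[[0,0,-0.04],[0,0,0],255],[[0,0,-0.03],[0,0,0],255],[[0,0,0],[0,0,-6.2],255],[[0,0,0],[0,0,0],255]]}}

```text
time_s: 41.57
tcp_pos: [0.4854, 0.1432, 0.5323]
eef_rot: [-179.7, -0.2, -9.6]
contact_force: [-0.8, 0.7, -3.7]
gripper_width: 0.0473
```

```bash
python3 - <<'E'
from h import *
st(); endlook("w30",.39)
E
```

```text
g in hatch [-0.1544  0.3182  0.1483] rot [-179.7   -0.2   -9.6] F [-0.9  0.5 -3.7] w 0.0473 t 41.5667 tcp [0.485 0.143 0.532]
px (320, 306, 20, 35) tool x max -0.001 y 0.014 0.021 ang 89.9
px (231, 306, 20, 35) tool x max -0.001 y -0.02 -0.013 ang 1.1
px (229, 213, 115, 64) tool x max 0.036 y -0.02 0.021 ang 0.6
g [0.4854 0.1435 0.3714] rot [-179.9   -0.    -9.9] w 0.047 F [ 0.2  0.7 -2.4]
```

{"method": "carry_out", "body": {"plan": [[[0.013,0.0366,0],[0,0,0],255],[[0.013,0.0366,0],[0,0,0],255],[[0.013,0.0366,0],[0,0,0],255],[[0.013,0.0366,0],[0,0,0],255],[[0.013,0.0366,0],[0,0,0],255],[[0.013,0.0366,0],[0,0,0],255],[[0.013,0.0366,0],[0,0,0],255],[[0.013,0.0366,0],[0,0,0],255]]}}

```text
time_s: 42.28
tcp_pos: [0.5377, -0.1647, 0.5281]
eef_rot: [-179.9, 0.1, -10.1]
contact_force: [0.5, 1.2, -2.7]
gripper_width: 0.0473
```

{"method": "carry_out", "body": {"plan": [[[0,0,0],[0,6,0],255],[[0,0,0],[0,6,0],255],[[0,0,0],[0,6,0],255],[[0,0,0],[0,6,0],255],[[0,0,0],[0,6,0],255],[[-0.0097,0,0.0167],[0,0,0],255],[[-0.0097,0,0.0167],[0,0,0],255],[[-0.0097,0,0.0167],[0,0,0],255],[[0,0,0],[0,0,0],255],[[0,0,0],[0,0,0],255]]}}

```text
time_s: 43.12
tcp_pos: [0.5373, -0.1629, 0.4699]
eef_rot: [-179.9, -29.8, -10.0]
contact_force: [0.4, -0.2, -1.2]
gripper_width: 0.0474
```

```bash
python3 - <<'E'
from h import *
st(); endlook("w31",.39); tgt([.027,.025,.1],30)
E
```

```text
g in hatch [0.0273 0.0246 0.1069] rot [-179.9  -29.8  -10. ] F [ 0.5 -0.1 -1.2] w 0.0474 t 43.1167 tcp [ 0.537 -0.163  0.47 ]
px (320, 306, 19, 35) tool x max 0.019 y 0.01 0.014 ang 4.8
px (232, 306, 19, 35) tool x max 0.019 y -0.013 -0.008 ang 88.4
px (229, 216, 114, 59) tool x max 0.04 y -0.014 0.016 ang 0.0
g [ 0.6162 -0.1764  0.3339] rot [-179.9  -29.9  -10. ] w 0.047 F [ 0.  -0.1 -1.6]
turn [ 0.01  0.05 -0.17] shift [-0.0058 -0.0002  0.007 ]
```

{"method": "carry_out", "body": {"plan": [[[-0.0059,0,0.0103],[0,0,0],255],[[-0.0059,0,0.0103],[0,0,0],255],[[-0.0059,0,0.0103],[0,0,0],255],[[-0.0059,0,0.0103],[0,0,0],255],[[-0.0059,0,0.0103],[0,0,0],255],[[-0.0039,0,0.0063],[0,0,0],255],[[0,0,0],[0,0,0],255]]}}

```text
time_s: 43.75
tcp_pos: [0.5384, -0.1627, 0.4056]
eef_rot: [-179.9, -30.1, -10.0]
contact_force: [0.4, 1.1, 1.8]
gripper_width: 0.0471
```

```bash
python3 - <<'E'
from h import *
st(); endlook("w32",.39)
E
```

```text
g in hatch [0.0292 0.0251 0.0431] rot [-179.9  -30.1  -10. ] F [0.2 1.1 1.8] w 0.0471 t 43.75 tcp [ 0.538 -0.163  0.406]
px (232, 307, 19, 34) tool x max 0.053 y -0.004 -0.002 ang 88.3
px (320, 306, 19, 35) tool x max 0.053 y 0.004 0.005 ang 4.3
px (229, 216, 114, 59) tool x max 0.06 y -0.005 0.006 ang 0.0
g [ 0.617  -0.1762  0.2686] rot [-179.9  -30.1  -10. ] w 0.047 F [-0.6  1.   1.9]
```

{"method": "carry_out", "body": {"plan": [[[-0.0111,0,0.002],[0,0,0],255],[[-0.0111,0,0.002],[0,0,0],255],[[-0.0111,0,0.002],[0,0,0],255],[[-0.0111,0,0.002],[0,0,0],255],[[-0.0111,0,0.002],[0,0,0],255],[[-0.0111,0,0.002],[0,0,0],255],[[-0.0111,0,0.002],[0,0,0],255],[[0,0,0],[0,0,0],255]]}}

```text
time_s: 44.47
tcp_pos: [0.4771, -0.1525, 0.3541]
eef_rot: [-179.9, -30.0, -10.0]
contact_force: [-4.8, 2.1, 0.1]
gripper_width: 0.0475
```

{"method": "carry_out", "body": {"plan": [[[0,0,0],[0,0,0],70],[[0,0,0],[0,0,0],70],[[0,0,0],[0,0,0],70],[[0,0,0],[0,0,0],70],[[0.005,0,-0.03],[0,0,0],70],[[0.01,0,-0.035],[0,0,0],70],[[0.01,0,-0.035],[0,0,0],70],[[0.01,0,-0.035],[0,0,0],70],[[0,0,0],[0,0,0],255],[[0,0,0],[0,0,0],255]]}}

```text
time_s: 45.3
tcp_pos: [0.4421, -0.1458, 0.4919]
eef_rot: [-179.8, -30.4, -10.0]
contact_force: [0.8, -0.1, -1.3]
gripper_width: 0.0555
```

{"method": "carry_out", "body": {"plan": [[[0.015,0,-0.01],[0,-6,0],255],[[0.015,0,-0.01],[0,-6,0],255],[[0.015,0,-0.01],[0,-6,0],255],[[0.02,0,0],[0,-6,0],255],[[0.02,0,0],[0,-6,0],255],[[0,0,0],[0,0,0],255],[[0,0,0],[0,0,0],255],[[0,0,0],[0,0,0],255],[[0,0,0],[0,0,0],255],[[0,0,0],[0,0,0],255]]}}

```text
time_s: 46.13
tcp_pos: [0.5081, -0.1579, 0.5411]
eef_rot: [-179.9, -0.2, -9.9]
contact_force: [-0.4, -0.5, 0.5]
gripper_width: 0.0005
```

```bash
python3 - <<'E'
from h import *
hatchlook("w33")
E
```

```text
g in hatch [-0.0809  0.025   0.1573] rot [-179.9   -0.2   -9.9] F [0.1 0.5 0.4] w 0.0004 t 46.1833 tcp [ 0.508 -0.158  0.541]
lb (385, 142, 31, 28) x -0.058 -0.036 y -0.082 -0.057
lb (257, 112, 95, 58) x -0.058 -0.012 y -0.03 0.048
yl (318, 133, 58, 12) x -0.037 -0.028 y -0.048 -0.002
yl (243, 133, 13, 12) x -0.037 -0.028 y 0.049 0.059
```

{"method": "carry_out", "body": {"plan": [[[0.04,0,0],[0,0,0],255],[[0.006,0,0.035],[0,0,0],255],[[0,0,0.035],[0,0,0],255],[[0,0,0.035],[0,0,0],255],[[0,0,0.016],[0,0,0],255],[[0,0,0.016],[0,0,0],255],[[0,0,0.016],[0,0,0],255],[[0,0,0.016],[0,0,0],255],[[0,0,0.016],[0,0,0],255],[[0,0,0.006],[0,0,0],255],[[0,0,0],[0,0,0],255]]}}

```text
time_s: 47.1
tcp_pos: [0.5541, -0.1654, 0.3499]
eef_rot: [-179.9, -0.1, -9.9]
contact_force: [-2.2, 0.5, 5.2]
gripper_width: 0.0008
```

{"method": "carry_out", "body": {"plan": [[[0,0,-0.04],[0,0,0],255],[[0,0,-0.04],[0,0,0],255],[[0,0,-0.04],[0,0,0],255],[[-0.01,0,-0.04],[0,0,0],110],[[-0.03,0,-0.02],[0,0,0],110],[[0,0,0],[0,0,0],110],[[0,0,0],[0,0,0],110]]}}

```text
time_s: 47.68
tcp_pos: [0.5132, -0.1588, 0.5327]
eef_rot: [-179.8, -0.4, -9.9]
contact_force: [-0.2, 0.3, -0.4]
gripper_width: 0.0215
```

```bash
python3 - <<'E'
from h import *
hatchlook("w34"); tgt([-.112,0,.09],0)
im,c=snap("top","t34"); a=load("w34")[0]
hs=cv2.cvtColor(im,cv2.COLOR_RGB2HSV)[120:310,100:460]
for b in blobs(im,(86,70,140),(103,255,255),25): print("top lb",cv2.boundingRect(b))
cv2.imwrite("pics/c34.png",np.hstack([cv2.resize(im[110:320,90:440],(430,300)),cv2.resize(a,(370,300))])[:,:,::-1])
E
```

```text
g in hatch [-0.0749  0.0252  0.1469] rot [-179.9   -0.2   -9.9] F [ 0.3 -0.4 -0.2] w 0.0257 t 47.7333 tcp [ 0.514 -0.159  0.531]
lb (294, 176, 37, 3) x -0.057 -0.056 y -0.011 0.018
yl (347, 286, 6, 37) x -0.189 -0.153 y -0.034 -0.03
yl (238, 152, 150, 15) x -0.048 -0.036 y -0.056 0.063
turn [-0.15 -0.19 -0.07] shift [-0.0366  0.0248  0.0569]
top lb (0, 283, 21, 94)
```

View pics/c34.png

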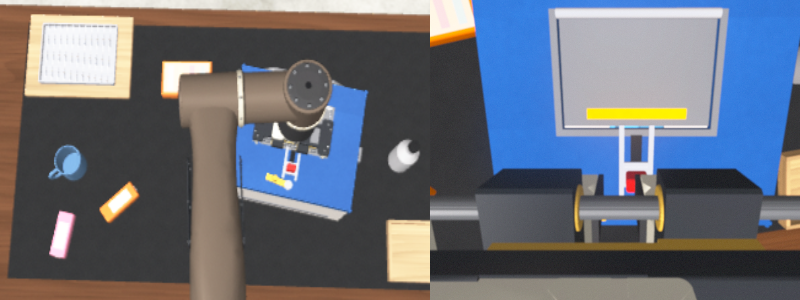

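The top view shows no light-blue pack left on bench or lid, and the flask, lure case, mug and look-alikes are where they stood. The wrist view shows the flap flush and shut, with the knob at (632,185). Now the bolt goes home.

{"method": "carry_out", "body": {"plan": [[[-0.0366,0.0208,0],[0,0,0],110],[[0,0,0.035],[0,0,0],110],[[0,0,0.035],[0,0,0],110],[[0,0,0.042],[0,0,0],110],[[0,0,0],[0,0,0],255],[[0,0,0],[0,0,0],255],[[0,0,0],[0,0,0],255],[[0,0,0],[0,0,0],255],[[0,0,0],[0,0,0],255],[[0,0,0],[0,0,0],255],[[0,0,0],[0,0,0],255]], "grip_force": 30}}

```text
out of range
```

```bash
python3 - <<'E'
from h import *
hatchlook("w35")
im,c=load("w35")
for b in blobs(im,(0,170,60),(8,255,255),30): print("red",cv2.boundingRect(b))
im,c=load("w4")
for b in blobs(im,(0,170,60),(8,255,255),30): print("red w4",cv2.boundingRect(b))
E
```

```text
g in hatch [-0.0746  0.0252  0.1449] rot [-179.9    0.    -9.9] F [-0.1 -0.5 -0.4] w 0.0336 t 47.8333 tcp [ 0.515 -0.159  0.529]
yl (364, 285, 7, 38) x -0.188 -0.152 y -0.05 -0.045
yl (237, 152, 152, 15) x -0.048 -0.036 y -0.056 0.064
red (298, 253, 21, 16)
red w4 (255, 253, 62, 21)
```

{"method": "carry_out", "body": {"plan": [[[-0.0366,0.0208,0],[0,0,0],110],[[0,0,0.036],[0,0,0],110],[[0,0,0.036],[0,0,0],110],[[0,0,0.039],[0,0,0],110],[[0,0,0],[0,0,0],255],[[0,0,0],[0,0,0],255],[[0,0,0],[0,0,0],255],[[0,0,0],[0,0,0],255],[[0,0,0],[0,0,0],255],[[0,0,0],[0,0,0],255],[[0,0,0],[0,0,0],255]], "grip_force": 30}}

```text
time_s: 48.75
tcp_pos: [0.4767, -0.173, 0.4208]
eef_rot: [-179.9, -0.3, -9.8]
contact_force: [0.6, -1.3, 6.6]
gripper_width: 0.0253
```

```bash
python3 - <<'E'
from h import *
hatchlook("w35")
im,c=load("w35")
for b in blobs(im,(0,170,60),(8,255,255),30): print("red",cv2.boundingRect(b))
E
```

```text
g in hatch [-0.1088  0.0046  0.0368] rot [-179.9   -0.3   -9.9] F [ 1.5 -1.4  6.8] w 0.0257 t 48.8 tcp [ 0.477 -0.173  0.421]
lb (331, 147, 22, 5) x -0.058 -0.056 y -0.029 -0.018
lb (255, 147, 63, 6) x -0.058 -0.056 y -0.011 0.019
lb (399, 146, 36, 7) x -0.058 -0.056 y -0.069 -0.052
yl (251, 316, 26, 25) x -0.164 -0.149 y 0.009 0.024
yl (356, 288, 6, 34) x -0.152 -0.132 y -0.038 -0.035
yl (160, 105, 253, 25) x -0.047 -0.036 y -0.057 0.064
red (276, 263, 38, 10)
```

{"method": "carry_out", "body": {"plan": [[[0.009,0,0],[0,0,0],255],[[0.009,0,0],[0,0,0],255],[[0.009,0,0],[0,0,0],255],[[0.01,0,0],[0,0,0],255],[[0,0,0],[0,0,0],255],[[0,0,0],[0,0,0],255],[[0,0,0],[0,0,0],255]]}}

```text
time_s: 49.38
tcp_pos: [0.5124, -0.1793, 0.4206]
eef_rot: [-179.9, -0.2, -9.9]
contact_force: [-2.2, 0.3, 8.6]
gripper_width: 0.0254
```

```bash
python3 - <<'E'
from h import *
st()
E
```

```text
g in hatch [-0.0729  0.0045  0.0366] rot [-179.9   -0.2   -9.9] F [-2.2 -0.1  8.6] w 0.0254 t 49.3833 tcp [ 0.512 -0.179  0.421]
```

{"method": "carry_out", "body": {"plan": [[[0.003,0,0],[0,0,0],255],[[0,0,0],[0,0,0],255],[[0,0,0],[0,0,0],255]]}}

```text
time_s: 49.63
tcp_pos: [0.5134, -0.1796, 0.4205]
eef_rot: [-179.9, 0.1, -9.9]
contact_force: [-13.0, 5.5, 16.3]
gripper_width: 0.0254
```

{"method": "carry_out", "body": {"plan": [[[0,0,0],[0,0,0],110],[[0,0,0],[0,0,0],110],[[0,0,0],[0,0,0],110],[[0,0,0],[0,0,0],110],[[0,0,-0.03],[0,0,0],110],[[0,0,-0.03],[0,0,0],110],[[-0.028,-0.013,0],[0,0,0],110],[[-0.028,-0.013,0],[0,0,0],110],[[-0.028,-0.013,0],[0,0,0],110],[[0,0,0],[0,0,0],110],[[0,0,0],[0,0,0],110]]}}

```text
time_s: 50.55
tcp_pos: [0.4382, -0.1264, 0.4794]
eef_rot: [-179.9, -0.2, -9.8]
contact_force: [0.3, -0.6, -0.2]
gripper_width: 0.05
```

```bash
python3 - <<'E'
from h import *
st(); im,c=snap("wrist","w36")
for n,lo,hi,z in(("red",(0,170,60),(8,255,255),.259),("yl",(22,150,80),(34,255,255),.235)):
    for b in blobs(im,lo,hi,30):
        P=np.array([B.T@(ray(c,*p,z)-H) for p in b.reshape(-1,2)]); print(n,cv2.boundingRect(b),P.min(0).round(3)[:2],P.max(0).round(3)[:2])
rel((.4388,-.1265,.258))
E
```

```text
g in hatch [-0.155   0.0441  0.0954] rot [-179.9   -0.2   -9.8] F [ 0.4 -0.5 -0.2] w 0.05 t 50.55 tcp [ 0.438 -0.126  0.479]
red (348, 85, 36, 16) [-0.08  -0.008] [-0.072  0.011]
yl (155, 294, 6, 27) [-0.226  0.131] [-0.206  0.134]
yl (409, 285, 9, 38) [-0.228 -0.047] [-0.199 -0.042]
yl (248, 195, 89, 38) [-0.162  0.011] [-0.137  0.068]
yl (253, 26, 201, 21) [-0.049 -0.051] [-0.039  0.062]
grasp [ 0.4394 -0.1265  0.3201] rot [-1.799e+02 -1.000e-01 -9.800e+00] toolshift [-0.0008  0.0003  0.0621]
```

Bolt home (13 N at its stop, knob at x -76 mm from the hatch). Now the keeper.

{"method": "carry_out", "body": {"plan": [[[0,0,0.031],[0,0,0],110],[[0,0,0.031],[0,0,0],110],[[0,0,0],[0,0,0],255],[[0,0,0],[0,0,0],255],[[0,0,0],[0,0,0],255],[[0,0,0],[0,0,0],255],[[0,0,0],[0,0,0],255],[[0,0,0],[0,0,0],255],[[0,0,0],[0,0,0],255],[[0,0,0],[0,0,0],255]], "grip_force": 12}}

```text
time_s: 51.43
tcp_pos: [0.4394, -0.1267, 0.4168]
eef_rot: [-179.9, -0.1, -9.9]
contact_force: [0.7, 2.4, -0.6]
gripper_width: 0.0137
```

{"method": "carry_out", "body": {"plan": [[[0.0104,0.0014,0],[0,0,0],255],[[0.0096,0.004,0],[0,0,0],255],[[0.0083,0.0063,0],[0,0,0],255],[[0.0063,0.0083,0],[0,0,0],255],[[0.004,0.0096,0],[0,0,0],255],[[0.0014,0.0104,0],[0,0,0],255],[[0,0.002,0],[0,0,0],255],[[0,0,0],[0,0,0],255],[[0,0,0],[0,0,0],255]]}}

```text
time_s: 52.18
tcp_pos: [0.4738, -0.1742, 0.4169]
eef_rot: [-179.6, -0.4, -9.9]
contact_force: [7.3, 13.2, -0.2]
gripper_width: 0.0135
```

```bash
python3 - <<'E'
from h import *
st()
E
```

```text
g in hatch [-0.1112  0.0037  0.0329] rot [-179.6   -0.4   -9.9] F [ 5.  14.2 -0.2] w 0.0135 t 52.1833 tcp [ 0.474 -0.174  0.417]
```

{"method": "carry_out", "body": {"plan": [[[0,0,0],[0,0,0],90],[[0,0,0],[0,0,0],90],[[0,0,0],[0,0,0],90],[[0,0,0],[0,0,0],90],[[0,0,0],[0,0,0],90],[[0,0,-0.035],[0,0,0],90],[[0,0,-0.035],[0,0,0],90],[[0,0,-0.035],[0,0,0],90],[[-0.03,0,-0.02],[0,0,0],90],[[0,0,0],[0,0,0],90],[[0,0,0],[0,0,0],90]]}}

```text
time_s: 53.1
tcp_pos: [0.4407, -0.1703, 0.5434]
eef_rot: [-179.9, -0.3, -9.9]
contact_force: [0.9, 0.1, -1.3]
gripper_width: 0.0567
```

```bash
python3 - <<'E'
from h import *
st(); im,c=snap("wrist","w37"); s,_=snap("side","s37")
for n,lo,hi,z in(("red",(0,170,60),(8,255,255),.259),("yl",(22,150,80),(34,255,255),.235)):
    for b in blobs(im,lo,hi,30):
        P=np.array([B.T@(ray(c,*p,z)-H) for p in b.reshape(-1,2)]); print(n,cv2.boundingRect(b),P.min(0).round(3)[:2],P.max(0).round(3)[:2])
cv2.imwrite("pics/c37.png",np.hstack([cv2.resize(s[140:300,180:400],(430,312)),cv2.resize(im,(370,312))])[:,:,::-1])
E
```

```text
g in hatch [-0.1448  0.0012  0.1594] rot [-179.9   -0.3   -9.9] F [ 0.8  0.2 -1.3] w 0.0567 t 53.1 tcp [ 0.441 -0.17   0.543]
red (266, 108, 32, 19) [-0.085 -0.007] [-0.073  0.015]
yl (139, 292, 7, 30) [-0.256  0.127] [-0.228  0.131]
yl (423, 282, 11, 41) [-0.258 -0.129] [-0.218 -0.122]
yl (273, 131, 19, 68) [-0.143 -0.003] [-0.09   0.011]
yl (205, 60, 155, 16) [-0.049 -0.054] [-0.038  0.061]
```

View pics/c37.png

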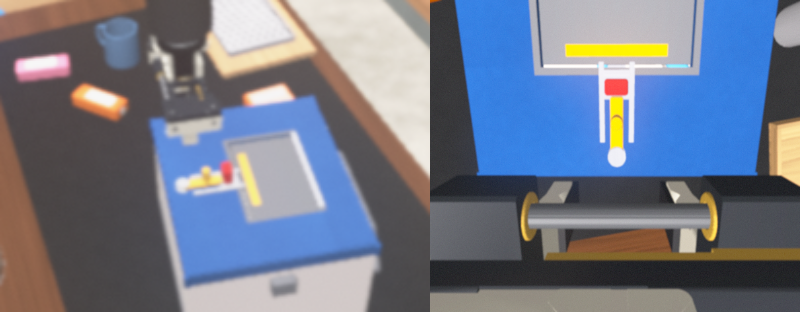

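Keeper bar is straight along +x behind the knob ((617,90) in the wrist view), the flap is flush, and the bench is clear of packs. Handing in.

```bash
python3 -c "
from plant import r
print(r.close_job())"
```

```text
the job is handed in; nothing more can be done
None
```

I put all four packs present (three on the bench, one on the lid) into the cool box through the hatch, then shut it up again. I handed the job in at about 53 s; no verdict was reported.

- **Opening up:** I swung the keeper aside and drew the bolt to its stop.
- **Packs:** I pushed each one in nose first, with the tool tilted 30°. After letting go, the first pack stayed wedged between the lid edge and the half-open flap. The others looked the same in the colour masks, so I pushed every pack through with closed fingers.
- **Closing up:** I pushed the bolt home until it pressed 13 N on its stop, and swung the keeper back until it pressed 14 N on its stop.

**Last checks:**
- The flap stripe was whole and at its shut position, and the knob was at its home position.
- The keeper was straight behind the knob, the bench and lid were clear of packs, and the gripper was clear of everything.
- The flask, lure case, mug and look-alikes looked unmoved by eye; I did not measure them.
- How deep the packs lie inside was not measured. Light-blue slivers show through the flap gap, which I took to be packs lying inside.

**What went wrong on the way:**
- The first pack swung to about 50° in the grip. I went on with it as it was, because the steeper angle suited the hatch.
- When I opened the fingers on that pack, one pressed about 59 N against the side of the opening. That is under the 120 N wrist limit, and I did not judge it to be a contact of the gripper's body.
- A 45° tilt ran joint 5 to its range end, at -0.4°, so I went back to 30°.
- One move call was refused for a number out of range.

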